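Put the bottles and adapter plates back on their outline mats

ROBOT

A 6-joint arm with a two-finger parallel gripper is mounted at the origin on a cart in front of the work surface, level with it; the furniture and walls round the work are solid. World frame = base frame: x ahead of the robot, y to its left, z up, the work surface at z = 0. Lengths are in m, angles in rad, forces in N, time in s.
With the tool pointing down it reaches from about 0.225 to 0.875 m from the base axis. Payload 3.4 kg.
Tool frame: the origin (TCP) lies at the very end of the fingers, on their centre line; the grasp point (between the pads) lies 19 mm behind it; z points along the fingers, y is the direction in which the jaws open and shut (so a half turn about z gives the same grasp; the last joint's range is limited). The gripper opens to 85 mm and grips with 20 to 120 N. Pads are 22 mm wide; open, the fingers measure 114 mm over their backs; the gripper's body (76 mm by 85 mm) begins 54 mm behind the grasp point. The pads swing forward as they close: fully open they stand 13 mm farther back than shut.
Start: joints at [-1.385, 0.276, 1.505, -0, 1.361, -0.121], TCP at [0.174, -0.548, 0.195] pointing down, gripper open.
Joint ranges: [-2.89, 2.89], [-0.75, 2.08], [0.22, 2.7], [-1.18, 4.32], [0.11, 2.71], [-2.7, 2.7]. Speed limits (rad/s): [2.57, 2.57, 3.14, 3.14, 3.14, 3.14].

INTERFACE

Orientations are given as a unit quaternion [w, x, y, z].
In Python, from rig import get_state, get_image, camera_model, sign_off gives the robot as it stands. The module is installed in compiled form; this text tells all that it offers.
- The arm moves only by the tool drive_tool, never from a script. Its argument "motion" is text: rows parted by semicolons, each of 7 numbers parted by spaces: the turn, a rotation vector about the tool's x, y, z in degrees, then the shift along the tool's x, y, z in m, then the opening in per cent of the stroke, from 0 (shut) to 100 (fully open). In form: wx wy wz tx ty tz hand; .... A call has 1 to 12 rows; each row shifts and turns the pose as measured when the row begins, along the tool's axes as they then stand; what a row does not reach is not made up. A row lasts 1/8 s, in which the tool goes at most 62.5 mm and 10.7 degrees, less where a joint would pass 70% of its speed; a pose out of reach is approached as far as the arm can. A call is refused whole if a number of a shift passes 0.0625 or a number of a turn 10.7, either way. A call with a gripper value outside its range is refused whole. The fingers move at their own pace and stop on an object; "newtons" is the grip in N (left out, the last holds). Time passes only in rows, so rows that do not move let the fingers close. It gives the time, the measured TCP pose, the force and the opening at its end, in the units of the state.
- get_state(): the state, without advancing time (a new reading comes with each control period).
- get_image(name): name is "scene" or "top" or "wrist"; returns (picture, depth): 420x560x3 uint8, red, green, blue; 420x560 float32, m along the optical axis (not along the pixel's ray), 0 where there is no reading.
- camera_model(name): a dict with "camera_matrix" (3x3 intrinsics, pixels), "cam_to_world" (4x4, takes a point from camera to world coordinates); the wrist camera has in their place "T_tool_cam" (4x4, takes a point from camera to tool coordinates, whose origin is the TCP and whose axes are the flange's). Camera axes: x right, y up, looking along -z (the intrinsics and any distortion apply to the point x, -y, -z); pixel columns grow to the right and rows downward; lengths in m; the calibration is good to about 2 mm. A picture is of the moment at which its call begins: read the wrist's pose just before it. camera_model takes no time and is no camera call.
- sign_off(): hands the job in, once; it reports no verdict.
The state is a dict: "clock": time; "qpos": joint angles; "qd": joint speeds; "effort": joint torques, N m; "position": TCP position; "ee_rot": TCP orientation; "contact_force": force on the tool from outside, world axes, zero at the start; "moment": the same for the moment, N m; "width": finger opening in m.
Only numpy, scipy, OpenCV 4.12 (cv2) and the standard library are available. Lean on these libraries where they do the work, as an engineer would, in place of code of your own. Each camera call takes 0.05 s, during which the arm holds its last target.

TASK

Clear up the bench: put each of the two black drilled plates and the two dropper bottles back on the grey mat whose yellow outline matches it - plates lying flat, centred and squared up on the rectangle of their own shape, bottles standing centred on the disc whose centre dot has the colour of their cap (red or black). Never let a bottle tip over, and leave the pot of screws and the glass vial where they stand.

Things in the scene. Friction and masses are not known exactly. Their poses are not given: they have to be found in the camera images.
- long_plate_center (a point): centre (half-way up) of the long black drilled plate, a flat slab 32 x 78 x 8 mm lying on the worktop; its x axis is along the 32 mm side, y along the 78 mm side, z up. Weighs about 45 g. A half turn makes no difference. Grasp it across the 32 mm side.
- wide_plate_center (a point): centre (half-way up) of the wide black drilled plate, a flat slab 46 x 60 x 8 mm lying on the worktop; x axis along the 46 mm side, y along the 60 mm side, z up. Weighs about 65 g. A half turn makes no difference. Grasp it across the 46 mm side.
- red_bottle_center (a point): point on the axis of the larger white dropper bottle with the red pointed cap, half-way up its 95 mm (47.5 mm above its underside); the body is round, 40 mm in diameter up to about 65 mm above its underside, z up along the axis. Weighs about 75 g.
- black_bottle_center (a point): point on the axis of the smaller white dropper bottle with the black pointed cap, half-way up its 76 mm (38 mm above its underside); the body is round, 30 mm in diameter up to about 50 mm above its underside, z up along the axis. Weighs about 75 g.
- long_mat_top (a point): centre of the top face of the mat for the long plate: a flat grey foam mat, fixed to the worktop, its top face 5 mm above the worktop, 44 x 90 mm, with a yellow rectangle 34 x 80 mm in its middle; x axis along its short side, y along its long side
- wide_mat_top (a point): centre of the top face of the mat for the wide plate: a flat grey foam mat, fixed to the worktop, its top face 5 mm above the worktop, 58 x 72 mm, with a yellow rectangle 48 x 62 mm in its middle; x axis along its short side, y along its long side
- red_mat_top (a point): centre of the top face of the mat for the bottle with the red cap: a flat grey foam mat, fixed to the worktop, its top face 5 mm above the worktop, 56 x 56 mm, with a yellow disc 44 mm in diameter that has a red dot in its centre
- black_mat_top (a point): centre of the top face of the mat for the bottle with the black cap: a flat grey foam mat, fixed to the worktop, its top face 5 mm above the worktop, 46 x 46 mm, with a yellow disc 34 mm in diameter that has a black dot in its centre
- screw_pot: bystander, to be left alone: round aluminium pot of screws, 48 mm in diameter, 21 mm high, loose; origin at the centre of its underside
- vial: bystander, to be left alone: small glass vial with a white screw cap, 17 mm in diameter, 54 mm high, standing loose at the right of the work, in front of the solid, fixed positioning stage and microscope (whose head overhangs the worktop farther right); a fixed yellow fibre runs, mostly flat, across the worktop between the things and the mats; origin at the centre of its underside

How it is judged:
By the outcome, as a careful person would: the job done as asked, in the order asked, and still so for the second after the job is handed in, with the robot touching nothing.
It also fails if it takes over 96 s, if anything falls off the work surface, if the arm or the gripper's body presses on something with over 40 N, if the wrist force passes 120 N, or if a joint passes its speed limit or range.

## Working session

There is one attempt and no reset: what is moved stays moved. The work goes in short steps, Python scripts to look and compute and a tool call to move; the robot and the scene stay as the last step left them, time stands still between calls to the robot, and variables do not carry over. Pictures are saved under pics/ and viewed, and the job is handed in when it is done.

Besides the shell and the picture viewer there is one more tool, called after ">>>" by a JSON object that holds its "method" and its "body", one argument or row to a line. drive_tool: Moves the arm, as the interface text tells. Its arguments: {"type":"object","properties":{"motion":{"type":"string"},"newtons":{"type":"number"}},"required":["motion"]}

```bash
mkdir -p pics
cat > h.py <<'E'
import numpy as np,cv2
from rig import *
def shot(n,tag):
    s=get_state();p,d=get_image(n);cv2.imwrite(f'pics/{tag}.png',p[:,:,::-1]);np.savez(f'pics/{tag}.npz',p=p,d=d,pos=s['position'],rot=s['ee_rot']);return p,d
E
python3 - <<'E'
from h import *
for n in('scene','top','wrist'):
    m=camera_model(n);print(n,{k:(np.round(v,4).tolist() if not isinstance(v,str) else v) for k,v in m.items()})
    shot(n,n+'0')
print(get_state())
E
```

```text
scene {'camera_matrix': [[425.0388, 0.0, 279.023], [0.0, 425.0388, 213.3137], [0.0, 0.0, 1.0]], 'cam_to_world': [[0.7809, 0.3326, -0.5288, 0.0783], [-0.6246, 0.4053, -0.6675, -0.4611], [-0.0076, 0.8515, 0.5242, 0.5419], [0.0, 0.0, 0.0, 1.0]]}
top {'camera_matrix': [[465.2492, 0.0, 278.5229], [0.0, 465.2492, 210.3814], [0.0, 0.0, 1.0]], 'cam_to_world': [[-0.0044, 0.9778, -0.2093, 0.3496], [-1.0, -0.0047, -0.0012, 0.1467], [-0.0021, 0.2093, 0.9778, 1.1158], [0.0, 0.0, 0.0, 1.0]]}
wrist {'camera_matrix': [[338.7351, 0.0, 283.4368], [0.0, 338.7351, 206.8244], [0.0, 0.0, 1.0]], 'T_tool_cam': [[0.0016, 0.9534, 0.3016, 0.0766], [1.0, -0.0013, -0.0011, 0.0001], [-0.0007, 0.3016, -0.9534, -0.1791], [0.0, 0.0, 0.0, 1.0]]}
{'clock': 0.15, 'qpos': array([-1.38502879e+00,  2.76485119e-01,  1.50581282e+00, -3.14821135e-07,
        1.36067065e+00, -1.20994020e-01]), 'qd': array([-0.00025903,  0.00018753, -0.0046149 , -0.00074569,  0.00109894,
       -0.00156024]), 'effort': array([ 8.62129655e-04, -4.17143977e+01, -2.46032667e+01, -1.04565490e-04,
        7.67051009e-03,  1.56584761e-06]), 'position': array([ 0.17355527, -0.54774678,  0.19443002]), 'ee_rot': array([-6.87604268e-04,  9.88259972e-01,  1.52780086e-01, -2.24310697e-05]), 'contact_force': array([ 0.02230085, -0.0789162 , -0.59968574]), 'moment': array([ 0.01329216,  0.03092931, -0.01299781]), 'width': 0.08524183367863797}
```

View pics/scene0.png

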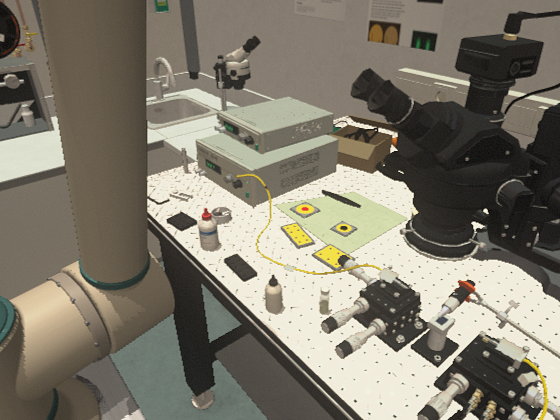

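View pics/top0.png

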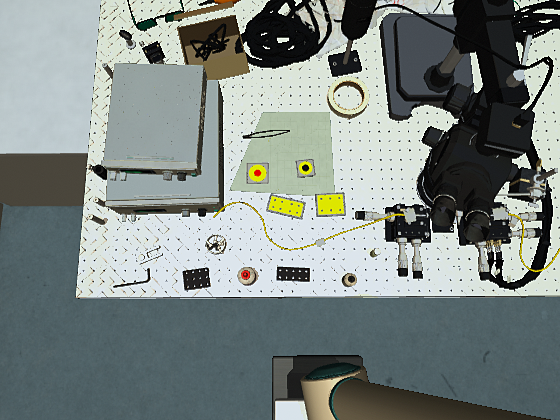

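View pics/wrist0.png

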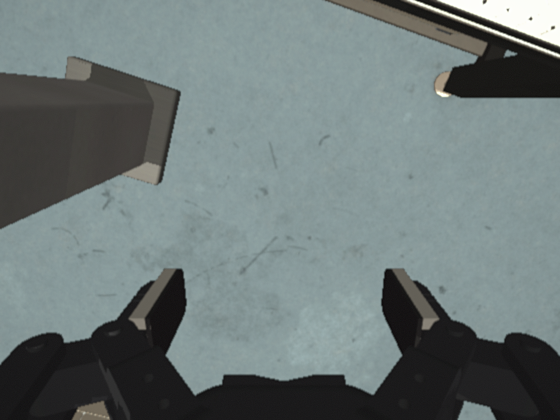

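Top view: plates at about (197,279) wide and (293,273) long, red bottle (247,275), black bottle (349,280). Mats are at (257,173) red, (306,168) black, (286,206) long and (330,205) wide; pot at (216,244), vial at (375,253).

```bash
cat >> h.py <<'E'
def q2R(q):
    w,x,y,z=q;from scipy.spatial.transform import Rotation as R;return R.from_quat([x,y,z,w]).as_matrix()
def T(n,f=None):
    m=camera_model(n)
    if n!='wrist':return m['camera_matrix'],m['cam_to_world']
    W=np.eye(4);W[:3,:3]=q2R(f['rot']);W[:3,3]=f['pos'];return m['camera_matrix'],W@m['T_tool_cam']
def ray(K,C,uv,z):
    uv=np.atleast_2d(uv).astype(float);D=np.c_[(uv[:,0]-K[0,2])/K[0,0],-(uv[:,1]-K[1,2])/K[1,1],-np.ones(len(uv))]@C[:3,:3].T
    return C[:3,3]+D*((z-C[2,3])/D[:,2])[:,None]
def depthpts(K,C,d,mask):
    v,u=np.nonzero(mask&(d>0));z=d[v,u]
    return np.c_[(u-K[0,2])/K[0,0]*z,-(v-K[1,2])/K[1,1]*z,-z]@C[:3,:3].T+C[:3,3]
def rect(K,C,cnt,z):
    P=ray(K,C,cnt.reshape(-1,2),z)[:,:2];r=cv2.minAreaRect((P*1000).astype(np.float32))
    (cx,cy),(a,b),t=r
    if a>b:a,b,t=b,a,t+90   # t: direction of short side
    return np.round([cx,cy,a,b,(t+90)%180-90],1)
def comps(mask,amin=40):
    c,_=cv2.findContours(mask.astype(np.uint8),cv2.RETR_EXTERNAL,cv2.CHAIN_APPROX_NONE);return [k for k in c if cv2.contourArea(k)>amin]
E
python3 - <<'E'
from h import *
f=np.load('pics/top0.npz');p=f['p'];d=f['d'];K,C=T('top')
hsv=cv2.cvtColor(p,cv2.COLOR_RGB2HSV)
y=(hsv[...,0]>22)&(hsv[...,0]<36)&(hsv[...,1]>140)&(hsv[...,2]>120)
y[:, :]&=True
for c in comps(y):
    print('yellow',cv2.boundingRect(c),rect(K,C,c,.005))
k=hsv[...,2]<75;k[:255]=0;k[296:]=0;k[:,:150]=0;k[:,400:]=0
for c in comps(cv2.morphologyEx(k.astype(np.uint8),cv2.MORPH_CLOSE,np.ones((5,5)))):print('black',cv2.boundingRect(c),rect(K,C,c,.008))
P=np.zeros(d.shape+(3,));P[d>0]=depthpts(K,C,d,np.ones_like(d,bool))
t=(P[...,2]>.012)&(P[...,2]<.15)
t[:235]=0;t[296:]=0
for c in comps(t,20):
    m=np.zeros(d.shape,np.uint8);cv2.drawContours(m,[c],-1,1,-1);q=P[(m>0)&t];print('tall',cv2.boundingRect(c),q.mean(0).round(4),q.min(0).round(4),q.max(0).round(4))
cv2.imwrite('pics/topc.png',cv2.resize(p[150:300,170:400,::-1],None,fx=3.4,fy=3.4,interpolation=cv2.INTER_CUBIC))
f=np.load('pics/scene0.npz');cv2.imwrite('pics/scc.png',cv2.resize(f['p'][170:330,140:420,::-1],None,fx=2.8,fy=2.8,interpolation=cv2.INTER_CUBIC))
print(P[[100,258,278],[150,285,330]])
E
```

```text
yellow (324, 214, 81, 27) [549.4 -57.7  11.1 205.4  17.1]
yellow (508, 213, 52, 59) [ 502.4 -443.9   89.8  146.6  -41.3]
yellow (243, 202, 73, 49) [535.6 159.7  53.2 201.9 -31.2]
yellow (269, 196, 34, 21) [598.4 131.   34.7  79.8 -14.5]
yellow (317, 194, 27, 20) [602.8  21.4  48.2  62.2   2.7]
yellow (249, 165, 18, 17) [ 6.827e+02  1.999e+02  4.140e+01  4.230e+01 -3.000e-01]
yellow (299, 161, 14, 14) [697.5  81.6  32.2  32.7  45.5]
black (342, 273, 13, 18) [415.9 -10.6  25.5  36.1  48.6]
black (183, 268, 27, 22) [423.6 343.3  45.3  60.5   7.3]
black (277, 267, 37, 15) [433.2 109.8  31.5  86.1  -2.4]
black (243, 267, 13, 18) [429.6 218.5  28.4  39.9 -89.6]
tall (342, 273, 15, 14) [ 0.4162 -0.0112  0.0505] [ 0.4026 -0.028   0.012 ] [0.4316 0.0009 0.077 ]
tall (238, 267, 18, 19) [0.4247 0.2203 0.0658] [0.4064 0.2022 0.0138] [0.4455 0.2401 0.0982]
tall (371, 248, 10, 9) [ 0.4793 -0.075   0.0439] [ 0.4723 -0.0844  0.0175] [ 0.4881 -0.0689  0.0564]
tall (465, 235, 92, 54) [ 0.4652 -0.3836  0.0305] [ 0.3974 -0.5095  0.012 ] [ 0.5224 -0.2971  0.0689]
tall (391, 235, 38, 44) [ 0.4734 -0.154   0.0424] [ 0.4199 -0.2093  0.0124] [ 0.5241 -0.1205  0.0641]
tall (205, 235, 20, 19) [0.504  0.2993 0.0174] [0.4819 0.2772 0.012 ] [0.5259 0.323  0.025 ]
[[ 7.98663673e-01  4.27049013e-01  1.74392841e-01]
 [ 4.71585382e-01  1.32940218e-01 -1.00949768e-03]
 [ 4.23350312e-01  2.63576431e-02  5.92665160e-04]]
```

View pics/topc.png

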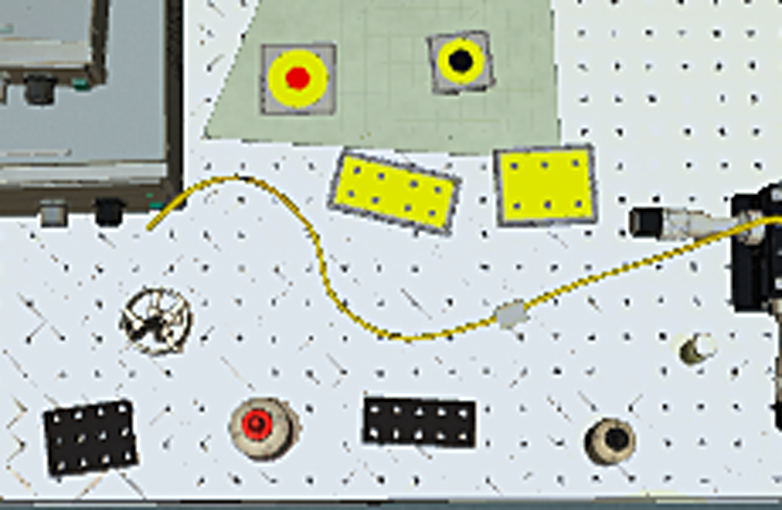

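View pics/scc.png

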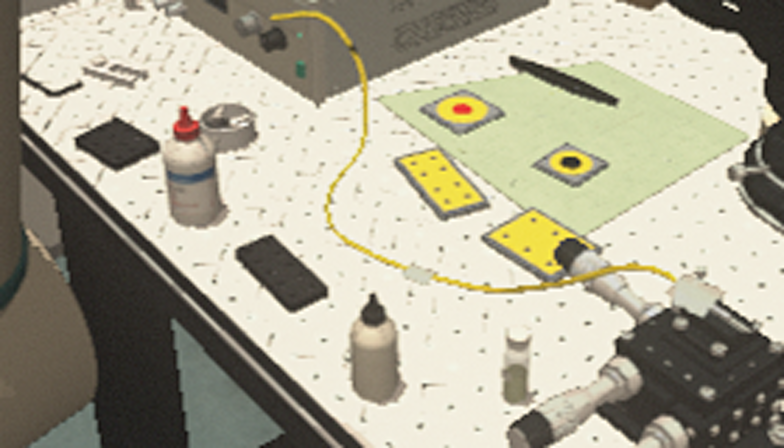

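```bash
cat >> h.py <<'E'
def psi(s):
    R=q2R(s['ee_rot']);return np.degrees(np.arctan2(R[1,0],R[0,0]))
def go(x,y,z,ps):
    s=get_state();R=q2R(s['ee_rot']);d=np.array([x,y,z])-s['position']
    print('t',s['clock'],'pos',s['position'].round(4),'psi',psi(s).round(2),'tilt(tool z)',R[:,2].round(4),'w',round(s['width'],4),'F',s['contact_force'].round(1))
    print('tool shift',(R.T@d).round(4),'wz',round(psi(s)-ps,2),'; shift after turn',(q2R([0,np.cos(np.radians(ps/2)),np.sin(np.radians(ps/2)),0]).T@d).round(4))
E
python3 - <<'E'
from h import *
f=np.load('pics/top0.npz');d=f['d'];K,C=T('top')
P=depthpts(K,C,d,np.ones_like(d,bool));q=P[(P[:,2]>.09)&(P[:,0]>.38)&(P[:,1]<.1)]
for y in np.arange(-.6,.1,.05):
    r=q[(q[:,1]>y)&(q[:,1]<y+.05)]
    if len(r):i=r[:,0].argmin();print(y.round(2),r[i].round(3),len(r))
q=P[(P[:,2]>.05)&(P[:,1]>.22)&(P[:,0]>.5)];print('box',q.min(0),q.max(0))
go(.3,-.2,.2,87.6);go(.433,.11,.2,87.6)
E
```

```text
-0.5 [ 0.616 -0.453  0.091] 23
-0.45 [ 0.617 -0.449  0.095] 97
-0.4 [ 0.546 -0.363  0.093] 83
-0.35 [ 0.547 -0.346  0.092] 133
-0.3 [ 0.536 -0.253  0.093] 2563
-0.25 [ 0.511 -0.202  0.364] 7086
-0.2 [ 0.452 -0.161  0.393] 5278
-0.15 [ 0.457 -0.149  0.392] 2726
-0.1 [ 0.483 -0.099  0.39 ] 210
-0.05 [ 0.943 -0.019  0.242] 939
0.0 [0.961 0.001 0.19 ] 147
box [0.55162945 0.22058983 0.05005452] [1.10840866 0.58961808 0.18282742]
t 0.15 pos [ 0.1736 -0.5477  0.1944] psi 17.58 tilt(tool z) [-3.0e-04  1.4e-03 -1.0e+00] w 0.0852 F [ 0.  -0.1 -0.6]
tool shift [ 0.2256 -0.2933 -0.0051] wz -70.02 ; shift after turn [ 0.3527  0.1118 -0.0056]
t 0.15 pos [ 0.1736 -0.5477  0.1944] psi 17.58 tilt(tool z) [-3.0e-04  1.4e-03 -1.0e+00] w 0.0852 F [ 0.  -0.1 -0.6]
tool shift [ 0.446  -0.5487 -0.0047] wz -70.02 ; shift after turn [ 0.668   0.2317 -0.0056]
```

>>> {"method": "drive_tool", "body": {
  "motion": "0 0 0 0.037 -0.046 0 65; 0 0 0 0.037 -0.046 0 65; 0 0 0 0.037 -0.046 0 65; 0 0 0 0.037 -0.046 0 65; 0 0 0 0.037 -0.046 0 65; 0 0 0 0.037 -0.046 0 65; 0 0 0 0.037 -0.046 0 65; 0 0 0 0.037 -0.046 0 65; 0 0 0 0.037 -0.046 0 65; 0 0 0 0.037 -0.046 0 65; 0 0 0 0.037 -0.046 0 65; 0 0 0 0.037 -0.046 0 65",
  "newtons": 40
}}

```text
clock: 1.65
position: [0.4384, 0.128, 0.1942]
ee_rot: [0.0, 0.989, 0.148, 0.003]
contact_force: [0.5, -1.4, -0.7]
width: 0.0559
```

>>> {"method": "drive_tool", "body": {
  "motion": "0 0 -10 0 0 0 65;0 0 -10 0 0 0 65;0 0 -10 0 0 0 65;0 0 -10 0 0 0 65;0 0 -10 0 0 0 65;0 0 -10 0 0 0 65;0 0 -10 0 0 0 65"
}}

```text
clock: 2.52
position: [0.4375, 0.134, 0.1918]
ee_rot: [0.0, 0.707, 0.707, 0.001]
contact_force: [0.4, -0.4, -0.1]
width: 0.0554
```

Run:
```python
from h import *
go(.433,.11,.16,87.6)
```

```text
t 2.525 pos [0.4375 0.134  0.1918] psi 89.94 tilt(tool z) [ 2.3e-03  9.0e-04 -1.0e+00] w 0.0554 F [ 0.4 -0.4 -0.1]
tool shift [-0.024  -0.0046  0.0317] wz 2.34 ; shift after turn [-0.0241 -0.0035  0.0318]
```

>>> {"method": "drive_tool", "body": {
  "motion": "0 0 2.3 -0.024 -0.004 0.04 65; 0 0 0 0 0 0 65; 0 0 0 0 0 0 65"
}}

```text
clock: 2.9
position: [0.4347, 0.1104, 0.1519]
ee_rot: [0.001, 0.721, 0.693, 0.002]
contact_force: [0.0, -0.2, -1.0]
width: 0.0557
```

Run:
```python
from h import *
p,d=shot('wrist','w1');f=np.load('pics/w1.npz');K,C=T('wrist',f)
hsv=cv2.cvtColor(p,cv2.COLOR_RGB2HSV);k=hsv[...,2]<75;k[330:]=0
for c in comps(cv2.morphologyEx(k.astype(np.uint8),cv2.MORPH_CLOSE,np.ones((9,9))),400):print(cv2.boundingRect(c),rect(K,C,c,.008))
go(.433,.11,.0,87.6)
```

```text
(345, 259, 139, 71) [558.8 -49.8  75.5 181.8  57.9]
(83, 259, 141, 71) [285.4  -9.6  86.9 160.4  87.6]
(264, 137, 33, 78) [432.3 115.9  31.   76.3  -2.3]
(0, 108, 213, 222) [261.9  68.  209.4 228.3   1.7]
t 2.95 pos [0.4342 0.1103 0.1517] psi 87.69 tilt(tool z) [ 0.0038  0.0018 -1.    ] w 0.0556 F [-0.5 -0.4  0.2]
tool shift [-0.0007 -0.0017  0.1517] wz 0.09 ; shift after turn [-0.0004 -0.0012  0.1517]
```

View pics/w1.png

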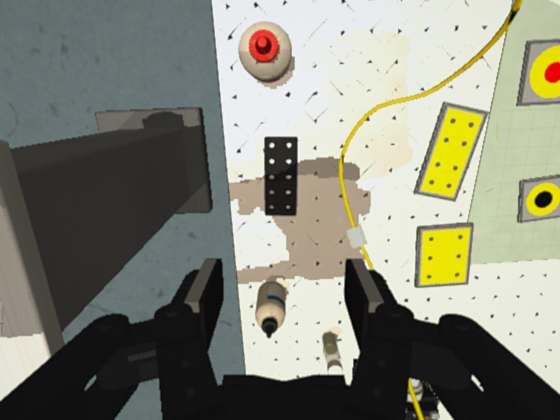

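```bash
cat >> h.py <<'E'
def yel(p,K,C,amin=150):
    hsv=cv2.cvtColor(p,cv2.COLOR_RGB2HSV)
    y=(hsv[...,0]>22)&(hsv[...,0]<36)&(hsv[...,1]>140)&(hsv[...,2]>120)
    for c in comps(y,amin):print('yellow',cv2.boundingRect(c),rect(K,C,c,.005))
E
python3 - <<'E'
from h import *
f=np.load('pics/w1.npz');K,C=T('wrist',f);yel(f['p'],K,C)
f=np.load('pics/top0.npz');K,C=T('top');p=f['p']
hsv=cv2.cvtColor(p,cv2.COLOR_RGB2HSV)
for th in(50,60,90):
  k=hsv[...,2]<th;k[:262]=0;k[284:]=0;k[:,:268]=0;k[:,320:]=0
  for c in comps(cv2.morphologyEx(k.astype(np.uint8),cv2.MORPH_CLOSE,np.ones((3,3)))):print('black',cv2.boundingRect(c),rect(K,C,c,.008))
go(.4325,.115,.0,87.7)
E
```

```text
yellow (420, 228, 50, 57) [602.1  21.8  48.1  62.1   2.3]
yellow (526, 183, 34, 32) [695.2  82.2  32.4  33.6  87.7]
yellow (421, 109, 62, 88) [597.  131.3  34.   80.  -13.9]
yellow (530, 46, 30, 52) [674.2 199.9  25.7  43.8  11.5]
yellow (339, 16, 171, 212) [547.5 169.5  60.2 229.6 -35.6]
black (277, 267, 33, 14) [ 4.339e+02  1.143e+02  3.060e+01  7.590e+01 -3.000e-01]
black (277, 267, 33, 14) [ 4.339e+02  1.143e+02  3.060e+01  7.590e+01 -3.000e-01]
black (277, 267, 33, 15) [433.2 114.5  31.9  76.9  -3.1]
t 2.95 pos [0.4342 0.1103 0.1517] psi 87.69 tilt(tool z) [ 0.0038  0.0018 -1.    ] w 0.0556 F [-0.5 -0.4  0.2]
tool shift [ 0.0043 -0.0024  0.1517] wz -0.01 ; shift after turn [ 0.0046 -0.0019  0.1517]
```

>>> {"method": "drive_tool", "body": {
  "motion": "0.22 -0.1 0 0.004 -0.002 0.05 65; 0 0 0 0 0 0.05 65; 0 0 0 0 0 0.03 65; 0 0 0 0 0 0 65"
}}

```text
clock: 3.45
position: [0.4411, 0.1177, 0.0243]
ee_rot: [0.004, 0.72, 0.693, 0.007]
contact_force: [0.1, 0.4, 0.2]
width: 0.0556
```

Run:
```python
from h import *
go(.4325,.115,.002,87.7)
```

```text
t 3.45 pos [0.4411 0.1177 0.0243] psi 87.82 tilt(tool z) [ 0.0153  0.0029 -0.9999] w 0.0556 F [0.1 0.4 0.2]
tool shift [-0.0031 -0.0088  0.0222] wz 0.12 ; shift after turn [-0.0031 -0.0085  0.0223]
```

>>> {"method": "drive_tool", "body": {
  "motion": "0.85 -0.15 0.1 -0.003 -0.0085 0.003 65; 0 0 0 0 0 0 65; 0 0 0 0 0 0 65"
}}

```text
clock: 3.82
position: [0.436, 0.1158, 0.025]
ee_rot: [0.002, 0.721, 0.693, 0.003]
contact_force: [-0.4, -0.4, 0.3]
width: 0.0554
```

Run:
```python
from h import *
go(.4325,.115,.002,87.7)
```

```text
t 3.825 pos [0.436  0.1158 0.025 ] psi 87.76 tilt(tool z) [ 0.0076  0.0018 -1.    ] w 0.0554 F [-0.4 -0.4  0.3]
tool shift [-0.001  -0.0036  0.0229] wz 0.06 ; shift after turn [-0.0009 -0.0034  0.023 ]
```

>>> {"method": "drive_tool", "body": {
  "motion": "0.35 -0.08 0 -0.001 -0.003 0.008 65; 0.2 -0.05 0 0 -0.002 0.008 65; 0.1 0 0 0 -0.001 0.006 65; 0 0 0 0 0 0 65"
}}

```text
clock: 4.32
position: [0.43, 0.115, 0.0022]
ee_rot: [-0.001, 0.721, 0.693, -0.001]
contact_force: [-0.1, -0.5, -0.1]
width: 0.0554
```

Run:
```python
from h import *
go(.4325,.115,.002,87.7)
```

```text
t 4.325 pos [0.43   0.115  0.0022] psi 87.74 tilt(tool z) [-0.0031  0.     -1.    ] w 0.0554 F [-0.1 -0.5 -0.1]
tool shift [0.0001 0.0025 0.0002] wz 0.04 ; shift after turn [0.0001 0.0025 0.0002]
```

Nearly there: a small fix, then close.

>>> {"method": "drive_tool", "body": {
  "motion": "-0.15 0 0 0 0.0025 0 65; 0 0 0 0 0 0 65; 0 0 0 0 0 0 20; 0 0 0 0 0 0 20; 0 0 0 0 0 0 20; 0 0 0 0 0 0 20; 0 0 0 0 0 0 20",
  "newtons": 40
}}

```text
clock: 5.2
position: [0.4333, 0.1149, 0.0025]
ee_rot: [0.0, 0.721, 0.693, 0.0]
contact_force: [0.0, -1.1, 0.2]
width: 0.0173
```

Run:
```python
from h import *
go(.4325,.115,.002,87.7)
```

```text
t 5.2 pos [0.4333 0.1149 0.0025] psi 87.74 tilt(tool z) [ 6.e-04  0.e+00 -1.e+00] w 0.0173 F [ 0.  -1.1  0.2]
tool shift [ 0.     -0.0008  0.0005] wz 0.04 ; shift after turn [ 0.     -0.0008  0.0005]
```

Run:
```python
from h import *
shot('wrist','w2')
```

```text
(no output)
```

View pics/w2.png

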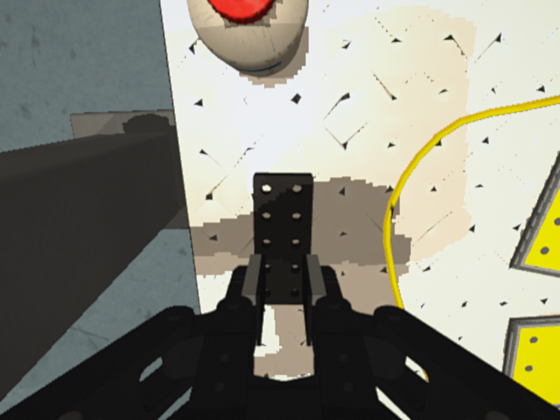

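Run:
```python
from h import *
m=camera_model('wrist');K=m['camera_matrix'];C=m['T_tool_cam']
for t in('wrist0','w2'):
    d=np.load(f'pics/{t}.npz')['d'];P=np.zeros(d.shape+(3,));P[d>0]=depthpts(K,C,d,np.ones_like(d,bool))
    q=P[(P[...,2]<.02)&(np.abs(P[...,0])<.03)&(np.abs(P[...,1])<.07)&(d>.05)]
    print(t,len(q),q[:,2].max())
    for v in((262,270,280,300,320) if t=='w2' else (270,280,300,320)):
        r=[(u,P[v,u].round(3).tolist()) for u in ((248,256,262,268,283,306,310,318) if t=='w2' else (150,170,182,390,410))];print(v,r)
```

```text
wrist0 42053 -0.048775399693264804
270 [(150, [-0.606, -0.559, 1.095]), (170, [0.011, -0.046, -0.056]), (182, [0.008, -0.043, -0.051]), (390, [0.011, 0.043, -0.056]), (410, [-0.6, 0.529, 1.088])]
280 [(150, [0.006, -0.055, -0.056]), (170, [0.01, -0.044, -0.063]), (182, [0.005, -0.043, -0.053]), (390, [0.008, 0.042, -0.059]), (410, [0.011, 0.048, -0.063])]
300 [(150, [0.011, -0.046, -0.077]), (170, [0.005, -0.043, -0.068]), (182, [-0.003, -0.043, -0.055]), (390, [0.0, 0.043, -0.061]), (410, [0.011, 0.043, -0.078])]
320 [(150, [0.009, -0.043, -0.086]), (170, [-0.002, -0.043, -0.07]), (182, [-0.851, -0.446, 1.094]), (390, [-0.008, 0.043, -0.063]), (410, [0.007, 0.042, -0.082])]
w2 64204 0.013959887283773814
262 [(248, [0.011, -0.015, -0.049]), (256, [0.011, -0.012, -0.049]), (262, [0.011, -0.009, -0.048]), (268, [-0.011, -0.009, -0.006]), (283, [-0.011, -0.0, -0.005]), (306, [0.011, 0.009, -0.048]), (310, [0.011, 0.011, -0.048]), (318, [0.01, 0.015, -0.048])]
270 [(248, [0.011, -0.015, -0.056]), (256, [0.011, -0.011, -0.056]), (262, [0.011, -0.009, -0.056]), (268, [-0.017, -0.009, -0.00
[... 187 characters left out ...]
-0.063]), (262, [0.008, -0.009, -0.059]), (268, [-0.022, -0.009, -0.006]), (283, [-0.022, -0.0, -0.006]), (306, [0.01, 0.008, -0.063]), (310, [0.011, 0.01, -0.063]), (318, [0.011, 0.013, -0.064])]
300 [(248, [0.012, -0.012, -0.08]), (256, [0.009, -0.01, -0.074]), (262, [0.001, -0.009, -0.061]), (268, [-0.035, -0.009, -0.007]), (283, [-0.035, -0.0, -0.006]), (306, [0.004, 0.008, -0.067]), (310, [0.008, 0.009, -0.074]), (318, [0.012, 0.011, -0.079])]
320 [(248, [0.012, -0.011, -0.09]), (256, [0.0, -0.01, -0.074]), (262, [-0.007, -0.009, -0.064]), (268, [-0.055, -0.01, 0.002]), (283, [-0.056, -0.0, 0.003]), (306, [-0.003, 0.008, -0.07]), (310, [0.0, 0.009, -0.074]), (318, [0.012, 0.01, -0.09])]
```

The plate lies at tool z ≈ -5.5 mm, as expected, but the visible fingertips end about 4-5 cm short of the stated TCP. So the fingers closed in the air. I'll measure the real tip offset.

Run:
```python
from h import *
m=camera_model('wrist');K=m['camera_matrix'];C=m['T_tool_cam']
for t in('wrist0','w1','w2'):
    d=np.load(f'pics/{t}.npz')['d'];P=np.zeros(d.shape+(3,));P[d>0]=depthpts(K,C,d,np.ones_like(d,bool))
    q=P[(P[...,2]<-.012)&(np.abs(P[...,1])<.07)&(P[...,2]>-.15)&(np.abs(P[...,0])<.04)]
    i=np.argsort(-q[:,2])[:8];print(t,q[i].round(4).tolist())
    for u in (255,) if t=='w2' else (): print([ (v,P[v,u].round(3).tolist()) for v in range(246,262,2)])
s=get_state();print(s['qpos'],s['width'])
```

```text
wrist0 [[-0.0016, 0.0428, -0.0488], [0.0042, -0.0436, -0.0488], [0.0068, 0.0428, -0.049], [-0.0021, -0.0432, -0.0491], [0.0053, -0.0434, -0.0491], [0.0035, 0.0427, -0.0491], [-0.0069, -0.0431, -0.0492], [0.0069, -0.0432, -0.0494]]
w1 [[0.0064, -0.0282, -0.04], [0.0067, 0.0276, -0.0403], [-0.0015, 0.0276, -0.0403], [-0.0031, -0.0281, -0.0404], [-0.0009, 0.0276, -0.0404], [0.0047, -0.0281, -0.0406], [-0.0019, -0.028, -0.0407], [-0.0014, -0.028, -0.0407]]
w2 [[0.0061, 0.0084, -0.0362], [0.0077, 0.0083, -0.0363], [0.0068, 0.0083, -0.0366], [0.0068, -0.0088, -0.0367], [0.0058, -0.0088, -0.0368], [0.0039, 0.0084, -0.0369], [0.008, -0.0088, -0.0369], [0.0064, -0.0088, -0.0369]]
[(246, [-0.001, -0.016, -0.006]), (248, [-0.002, -0.016, -0.006]), (250, [-0.003, -0.016, -0.007]), (252, [-0.005, -0.016, -0.006]), (254, [0.0, 0.0, 0.0]), (256, [0.011, -0.013, -0.043]), (258, [0.011, -0.013, -0.044]), (260, [0.01, -0.013, -0.046])]
[ 1.03935831e-01  2.93563550e-01  2.04687540e+00 -4.81349664e-05
  8.00589842e-01  1.43406687e-01] 0.017060120700181144
```

Run:
```python
from h import *
p,d=shot('scene','s1')
cv2.imwrite('pics/s1c.png',cv2.resize(p[130:330,100:380,::-1],None,fx=2.8,fy=2.8,interpolation=cv2.INTER_CUBIC))
```

```text
(no output)
```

View pics/s1c.png

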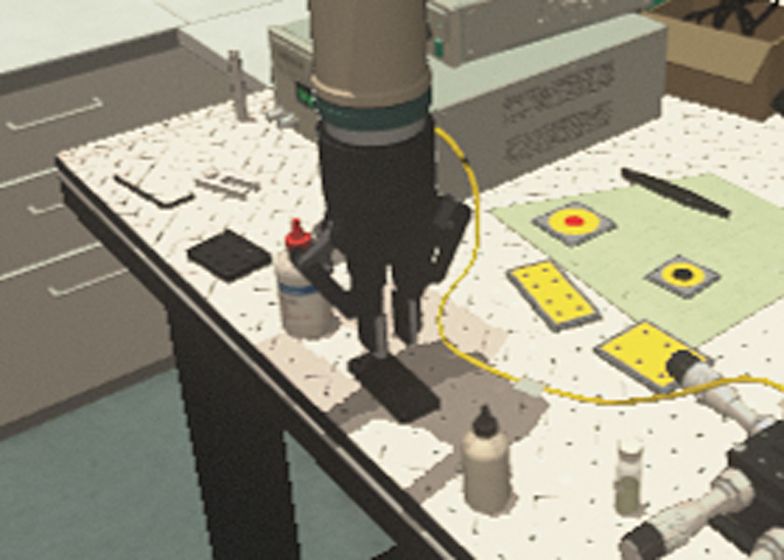

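>>> {"method": "drive_tool", "body": {
  "motion": "0 0 0 0 0 0 65; 0 0 0 0 0 0 65; 0 0 0 0 0 0 65; 0 0 0 0 0 0.009 65; 0 0 0 0 0 0.009 65; 0 0 0 0 0 0.006 65; 0 0 0 0 0 0 65"
}}

```text
clock: 6.18
position: [0.4327, 0.1149, -0.0238]
ee_rot: [-0.0, 0.721, 0.693, -0.0]
contact_force: [0.2, 0.0, 0.2]
width: 0.0554
```

Run:
```python
from h import *
go(.4325,.115,-.035,87.7)
```

```text
t 6.175 pos [ 0.4327  0.1149 -0.0238] psi 87.74 tilt(tool z) [-7.e-04 -1.e-04 -1.e+00] w 0.0554 F [0.2 0.  0.2]
tool shift [ 0.0001 -0.0002  0.0112] wz 0.04 ; shift after turn [ 0.0001 -0.0002  0.0112]
```

>>> {"method": "drive_tool", "body": {
  "motion": "0 0 0 0 0 0.006 65; 0 0 0 0 0 0.004 65; 0 0 0 0 0 0 65;0 0 0 0 0 0 20; 0 0 0 0 0 0 20; 0 0 0 0 0 0 20; 0 0 0 0 0 0 20",
  "newtons": 40
}}

```text
clock: 7.05
position: [0.4333, 0.1149, -0.034]
ee_rot: [0.0, 0.721, 0.693, 0.0]
contact_force: [-0.1, -1.1, -0.7]
width: 0.0306
```

Run:
```python
from h import *
go(.4325,.115,-.035,87.7)
```

```text
t 7.05 pos [ 0.4333  0.1149 -0.034 ] psi 87.74 tilt(tool z) [ 5.e-04 -0.e+00 -1.e+00] w 0.0306 F [-0.1 -1.1 -0.7]
tool shift [ 0.     -0.0008  0.001 ] wz 0.04 ; shift after turn [ 0.     -0.0008  0.001 ]
```

>>> {"method": "drive_tool", "body": {
  "motion": "0 0 0 0 0 -0.03 20; 0 0 0 0 0 -0.03 20; 0 0 6 0.008 0.04 -0.01 20; 0 0 6 0.008 0.04 0 20; 0 0 0 0.0 0.04 0 20; 0 0 0 0 0.04 0 20; 0 0 0 0 0 0 20; 0 0 0 0 0 0 20"
}}

```text
clock: 8.05
position: [0.5929, 0.103, 0.0361]
ee_rot: [-0.001, 0.791, 0.611, -0.002]
contact_force: [-0.7, 0.5, -0.1]
width: 0.0307
```

Run:
```python
from h import *
go(.5977,.1312,.03,75.8)
p,d=shot('wrist','w3')
```

```text
t 8.05 pos [0.5929 0.103  0.0361] psi 75.37 tilt(tool z) [-4.2e-03 -2.0e-04 -1.0e+00] w 0.0307 F [-0.7  0.5 -0.1]
tool shift [ 0.0285 -0.0025  0.0061] wz -0.43 ; shift after turn [ 0.0285 -0.0023  0.0061]
```

View pics/w3.png

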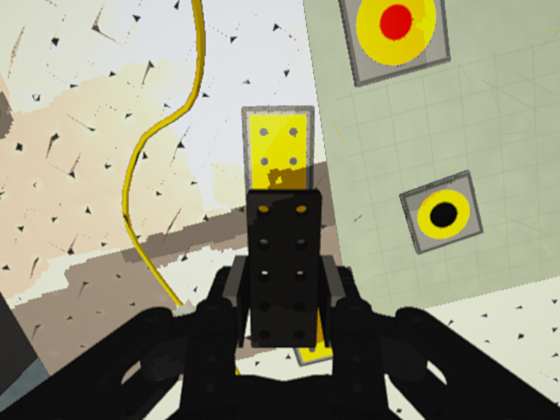

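Run:
```python
from h import *
f=np.load('pics/w3.npz');p=f['p'];m=camera_model('wrist');K=m['camera_matrix'];C=m['T_tool_cam']
print('top corners tool',ray(K,C,[(247,190),(321,190),(253,347),(331,347)],-.042).round(4).tolist())
K,C=T('wrist',f)
hsv=cv2.cvtColor(p,cv2.COLOR_RGB2HSV)
y=(hsv[...,0]>22)&(hsv[...,0]<36)&(hsv[...,1]>140);y[:90]=0;y[188:]=0;y[:,:230]=0;y[:,330:]=0
for c in comps(y):print(cv2.boundingRect(c));q=cv2.approxPolyDP(c,4,True).reshape(-1,2);print(q.tolist(),ray(K,C,q,.005)[:,:2].round(4).tolist())
```

```text
top corners tool [[0.0407, -0.0155, -0.042], [0.0407, 0.0155, -0.042], [-0.0386, -0.015, -0.042], [-0.0385, 0.0231, -0.042]]
(278, 181, 27, 7)
[[304, 187], [291, 181], [278, 187]] [[0.6113, 0.1224], [0.6042, 0.1283], [0.5952, 0.1265]]
(275, 175, 8, 11)
[[281, 175], [275, 185], [282, 182]] [[0.599, 0.1336], [0.5937, 0.1283], [0.5985, 0.1291]]
(250, 115, 57, 73)
[[305, 115], [250, 116], [253, 187], [268, 187], [271, 170], [305, 167]] [[0.6222, 0.1655], [0.5902, 0.1732], [0.5797, 0.1305], [0.589, 0.1281], [0.5937, 0.1383], [0.6149, 0.1348]]
```

>>> {"method": "drive_tool", "body": {
  "motion": "-0.2 0 -0.3 0.015 -0.002 -0.005 20; 0 0 -0.2 0.013 0 0 20; 0 0 0 0 0 0 20; 0 0 0 0 0 0 20"
}}

```text
clock: 8.6
position: [0.5961, 0.1342, 0.0421]
ee_rot: [0.0, 0.788, 0.616, -0.0]
contact_force: [-0.2, -0.0, -1.1]
width: 0.0307
```

Run:
```python
from h import *
go(.5969,.1298,-.028,75.9)
```

```text
t 8.6 pos [0.5961 0.1342 0.0421] psi 76.04 tilt(tool z) [-6.e-04 -7.e-04 -1.e+00] w 0.0307 F [-0.2 -0.  -1.1]
tool shift [-0.004   0.0018  0.0701] wz 0.14 ; shift after turn [-0.0041  0.0018  0.0701]
```

>>> {"method": "drive_tool", "body": {
  "motion": "0 0 0.1 -0.003 0.001 0.012 20; 0 0 0 -0.001 0 0.012 20; 0 0 0 0 0 0.012 20; 0 0 0 0 0 0.012 20; 0 0 0 0 0 0.008 20; 0 0 0 0 0 0 20; 0 0 0 0 0 0 20"
}}

```text
clock: 9.48
position: [0.5949, 0.1286, -0.0194]
ee_rot: [-0.001, 0.789, 0.615, -0.002]
contact_force: [-0.1, -0.4, -0.3]
width: 0.0304
```

Run:
```python
from h import *
go(.5969,.1298,-.028,75.9)
```

```text
t 9.475 pos [ 0.5949  0.1286 -0.0194] psi 75.87 tilt(tool z) [-0.0038 -0.0014 -1.    ] w 0.0304 F [-0.1 -0.4 -0.3]
tool shift [0.0017 0.0017 0.0086] wz -0.03 ; shift after turn [0.0017 0.0017 0.0086]
```

>>> {"method": "drive_tool", "body": {
  "motion": "-0.2 0.1 0 0.0018 0.0018 0.002 20; 0 0 0 0 0 0 20; 0 0 0 0 0 0 20"
}}

```text
clock: 9.85
position: [0.5982, 0.1302, -0.0204]
ee_rot: [0.001, 0.789, 0.615, 0.001]
contact_force: [-0.7, 0.2, 0.3]
width: 0.0306
```

Run:
```python
from h import *
go(.5969,.1298,-.028,75.9)
p,d=shot('wrist','w4')
f=np.load('pics/w4.npz');K,C=T('wrist',f)
cv2.imwrite('pics/w4c.png',cv2.resize(p[120:400,200:380,::-1],None,fx=2,fy=2,interpolation=cv2.INTER_CUBIC))
```

```text
t 9.85 pos [ 0.5982  0.1302 -0.0204] psi 75.88 tilt(tool z) [ 2.8e-03 -3.0e-04 -1.0e+00] w 0.0306 F [-0.7  0.2  0.3]
tool shift [-0.0007 -0.0012  0.0076] wz -0.02 ; shift after turn [-0.0007 -0.0012  0.0076]
```

View pics/w4c.png

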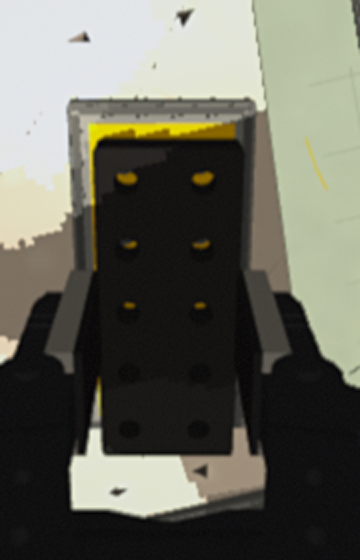

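>>> {"method": "drive_tool", "body": {
  "motion": "0.12 0 0 -0.0006 -0.0012 0.004 20; 0 0 0 0 0 0.004 20; 0 0 0 0 0 0 20; 0 0 0 0 0 0 20"
}}

```text
clock: 10.4
position: [0.5967, 0.1298, -0.029]
ee_rot: [0.0, 0.789, 0.615, 0.0]
contact_force: [0.0, -0.3, -1.0]
width: 0.0309
```

Run:
```python
from h import *
go(.5969,.1298,-.0285,75.9)
p,d=shot('wrist','w5')
cv2.imwrite('pics/w5c.png',cv2.resize(p[120:400,200:380,::-1],None,fx=2,fy=2,interpolation=cv2.INTER_CUBIC))
```

```text
t 10.4 pos [ 0.5967  0.1298 -0.029 ] psi 75.88 tilt(tool z) [ 3.e-04  3.e-04 -1.e+00] w 0.0309 F [ 0.  -0.3 -1. ]
tool shift [ 0.      0.0002 -0.0005] wz -0.02 ; shift after turn [ 0.      0.0002 -0.0005]
```

View pics/w5c.png

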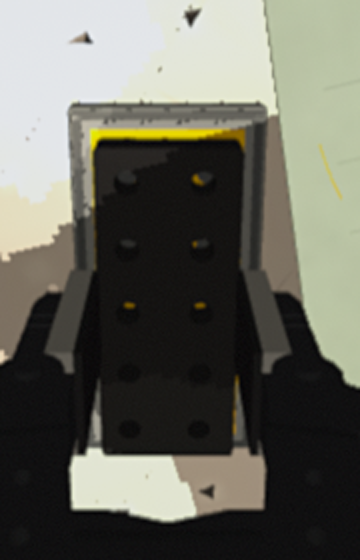

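>>> {"method": "drive_tool", "body": {
  "motion": "0 0 0 0 0 0 60; 0 0 0 0 0 0 60; 0 0 0 0 0 0 60; 0 0 0 0 0 -0.02 60; 0 0 0 0 0 -0.05 60; 0 0 0 0 0 -0.05 80; 0 0 0 0 0 -0.03 90; 0 0 0 0 0 0 90"
}}

```text
clock: 11.45
position: [0.5967, 0.1298, 0.1254]
ee_rot: [-0.0, 0.789, 0.615, 0.0]
contact_force: [1.0, 0.8, 0.2]
width: 0.0772
```

```bash
cat >> h.py <<'E'
def dark(p,K,C,z=.008,th=75,amin=400,vmax=330,roi=None):
    hsv=cv2.cvtColor(p,cv2.COLOR_RGB2HSV);k=hsv[...,2]<th;k[vmax:]=0
    for c in comps(cv2.morphologyEx(k.astype(np.uint8),cv2.MORPH_CLOSE,np.ones((5,5))),amin):
        r=rect(K,C,c,z)
        if r[3]<95: print('dark',cv2.boundingRect(c),r)
E
python3 - <<'E'
from h import *
go(.43,.33,.12,97)
p,d=shot('wrist','w6');f=np.load('pics/w6.npz');K,C=T('wrist',f);dark(p,K,C,.013);yel(p,K,C)
cv2.imwrite('pics/w6c.png',p[:,:,::-1])
p,d=shot('top','t6');
E
```

```text
t 11.45 pos [0.5967 0.1298 0.1254] psi 75.88 tilt(tool z) [ 2.e-04  3.e-04 -1.e+00] w 0.0772 F [1.  0.8 0.2]
tool shift [ 0.1535 -0.2105  0.0054] wz -21.12 ; shift after turn [ 0.219  -0.1411  0.0054]
dark (544, 249, 16, 58) [ 8.267e+02 -2.030e+01  1.420e+01  6.380e+01 -2.000e-01]
dark (256, 145, 55, 87) [596.9 130.   47.3  80.2 -18.8]
dark (28, 112, 63, 54) [424.9 218.8  44.3  50.   76. ]
dark (112, 0, 36, 46) [516.  284.   15.3  40.5 -52.4]
dark (77, 0, 36, 32) [490.9 298.4  21.1  26.3  76. ]
dark (0, 0, 45, 30) [434.8 318.1  17.3  41.2 -85. ]
yellow (225, 293, 47, 85) [525.7 -18.4   9.8 114.1   8.4]
yellow (292, 283, 53, 36) [602.3   8.3  35.5  47.8 -87.6]
yellow (284, 262, 24, 17) [588.5  46.   12.5  23.6 -86.4]
yellow (381, 195, 36, 34) [695.2  81.6  32.4  32.8  76. ]
yellow (173, 70, 68, 140) [541.  182.1  21.3 135.6 -45.9]
yellow (337, 55, 53, 56) [682.4 200.9  43.   43.4  76. ]
yellow (178, 0, 50, 55) [568.3 273.9   5.9  52.3  27.7]
```

View pics/w6.png

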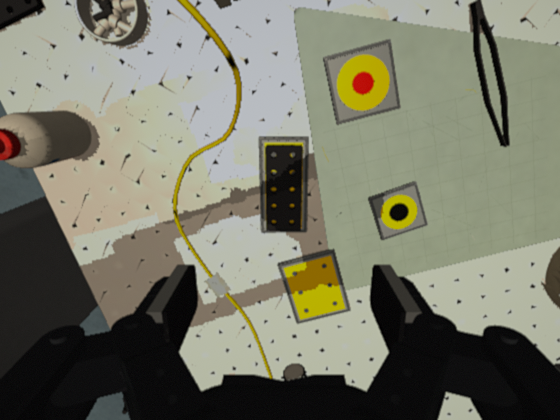

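>>> {"method": "drive_tool", "body": {
  "motion": "0 0 0 0.033 -0.044 0 85; 0 0 0 0.033 -0.044 0 85; 0 0 0 0.033 -0.044 0 85; 0 0 0 0.033 -0.044 0 85; 0 0 0 0.033 -0.044 0 85; 0 0 -10.7 0 0 0 85; 0 0 -10.7 0 0 0 85; 0 0 0 0 0 0 85; 0 0 0 0 0 0 85"
}}

```text
clock: 12.68
position: [0.4061, 0.3446, 0.1051]
ee_rot: [-0.008, 0.662, 0.749, -0.017]
contact_force: [-0.7, 0.0, -0.1]
width: 0.0723
```

Run:
```python
from h import *
p,d=shot('wrist','w7');f=np.load('pics/w7.npz');K,C=T('wrist',f);dark(p,K,C,.008)
go(.4236,.343,-.0,97.3)
f=np.load('pics/top0.npz');K,C=T('top');
for th in (60,75,90): dark(f['p'][:,:240],K,C,.008,th,100)
f=np.load('pics/t6.npz')
dark(f['p'],K,C,.013,75,100)
```

```text
dark (280, 160, 55, 69) [422.2 345.5  45.1  59.6   8.1]
t 12.725 pos [0.4061 0.3445 0.1051] psi 97.08 tilt(tool z) [-0.0351 -0.0144 -0.9993] w 0.0724 F [-0.9 -0.1  0.1]
tool shift [-0.0026  0.021   0.1044] wz -0.22 ; shift after turn [-0.0037  0.0171  0.1051]
dark (183, 268, 27, 22) [423.7 343.3  44.6  60.4   7.8]
dark (139, 41, 26, 23) [ 1.0141e+03  4.7960e+02  6.3800e+01  6.6500e+01 -3.0000e-01]
dark (119, 27, 17, 22) [1057.   545.7   22.4   68.8  -50.5]
dark (183, 268, 27, 22) [423.6 343.3  45.3  60.5   7.3]
dark (205, 236, 21, 18) [501.7 299.9  39.2  48.5 -13.3]
dark (183, 268, 27, 24) [421.8 343.3  49.2  60.8   7.9]
dark (205, 235, 26, 19) [502.7 297.6  46.1  51.6 -58.5]
dark (197, 0, 24, 10) [1155.3  333.9   27.5   61.9    1.9]
dark (183, 268, 27, 22) [423.2 342.5  44.8  60.3   6.9]
dark (139, 41, 27, 23) [ 1.0111e+03  4.7770e+02  6.3500e+01  7.0700e+01 -3.0000e-01]
dark (119, 27, 17, 23) [1053.1  544.9   24.6   69.8  -58.3]
```

View pics/w7.png

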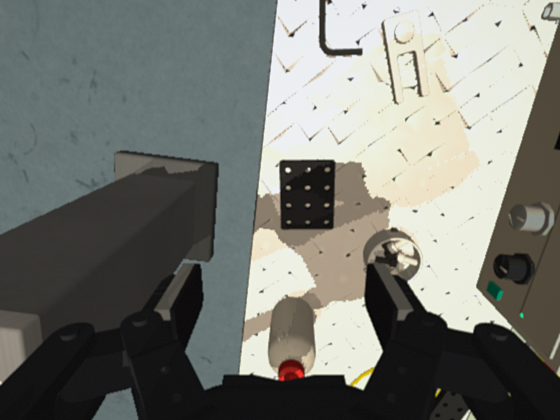

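```bash
cat >> h.py <<'E'
_go=go
def go(x,y,z,ps):
    _go(x,y,z,ps);R=q2R(get_state()['ee_rot']);print('level: wx',np.degrees(R[2,1]*-1).round(2)*-1 if 0 else np.degrees(-R[2,1]).round(2),'wy',np.degrees(R[2,0]).round(2))
E
python3 - <<'E'
from h import *
go(.423,.344,.02,97.7)
E
```

```text
t 12.725 pos [0.4061 0.3445 0.1051] psi 97.08 tilt(tool z) [-0.0351 -0.0144 -0.9993] w 0.0724 F [-0.9 -0.1  0.1]
tool shift [-0.0018  0.0198  0.0844] wz -0.62 ; shift after turn [-0.0028  0.0166  0.0851]
level: wx 2.1 wy -0.57
```

Run:
```python
s=open('h.py').read()
i=s.index("print('level")
s=s[:i]+"print('level: wx',np.degrees(R[2,1]).round(2),'wy',np.degrees(-R[2,0]).round(2))\n"
open('h.py','w').write(s)
```

>>> {"method": "drive_tool", "body": {
  "motion": "-1.6 0.4 -0.3 -0.001 0.01 0 75; -0.6 0.2 -0.2 0 0.008 0.01 75; 0 0 0 0 0 0.025 75; 0 0 0 0 0 0.025 75; 0 0 0 0 0 0.02 75; 0 0 0 0 0 0 75; 0 0 0 0 0 0 75"
}}

```text
clock: 13.6
position: [0.4293, 0.3449, 0.0211]
ee_rot: [0.002, 0.661, 0.75, 0.004]
contact_force: [-0.5, 0.1, -0.0]
width: 0.0641
```

Run:
```python
from h import *
go(.423,.344,-.0365,97.7)
p,d=shot('wrist','w8');f=np.load('pics/w8.npz');K,C=T('wrist',f);dark(p,K,C,.008)
```

```text
t 13.6 pos [0.4293 0.3449 0.0211] psi 97.22 tilt(tool z) [ 0.0084  0.0034 -1.    ] w 0.0641 F [-0.5  0.1 -0. ]
tool shift [-0.0003 -0.0068  0.0576] wz -0.48 ; shift after turn [-0.0001 -0.0063  0.0576]
level: wx 0.5 wy -0.14
dark (230, 181, 80, 95) [421.4 345.3  46.2  61.    8.6]
dark (284, 0, 61, 34) [428.7 459.5  11.9  33.7  76.1]
```

>>> {"method": "drive_tool", "body": {
  "motion": "0.4 -0.1 -0.5 0 -0.005 0.012 75; 0.1 0 -0.2 0 -0.002 0.012 75; 0 0 0 0 0 0.012 75; 0 0 0 0 0 0.008 75; 0 0 0 0 0 0 75; 0 0 0 0 0 0 75"
}}

```text
clock: 14.4
position: [0.4226, 0.3446, -0.0249]
ee_rot: [-0.0, 0.656, 0.755, 0.001]
contact_force: [1.2, -0.3, -0.0]
width: 0.0639
```

Run:
```python
from h import *
go(.4222,.345,-.0365,98)
```

```text
t 14.4 pos [ 0.4226  0.3446 -0.0249] psi 97.98 tilt(tool z) [ 0.0013  0.0015 -1.    ] w 0.0639 F [ 1.2 -0.3 -0. ]
tool shift [ 0.0005 -0.0004  0.0116] wz -0.02 ; shift after turn [ 0.0005 -0.0004  0.0116]
level: wx 0.09 wy -0.08
```

>>> {"method": "drive_tool", "body": {
  "motion": "0.05 -0.05 0 0 0 0.006 75; 0 0 0 0 0 0.005 75; 0 0 0 0 0 0 75; 0 0 0 0 0 0 35; 0 0 0 0 0 0 35; 0 0 0 0 0 0 35; 0 0 0 0 0 0 35",
  "newtons": 40
}}

```text
clock: 15.28
position: [0.4235, 0.3451, -0.0357]
ee_rot: [0.0, 0.656, 0.755, 0.001]
contact_force: [0.5, -0.8, -0.8]
width: 0.0447
```

Run:
```python
from h import *
go(.4222,.345,-.0365,98)
```

```text
t 15.275 pos [ 0.4235  0.3451 -0.0357] psi 97.98 tilt(tool z) [ 0.0024  0.0016 -1.    ] w 0.0447 F [ 0.5 -0.8 -0.8]
tool shift [ 0.0001 -0.0013  0.0008] wz -0.02 ; shift after turn [ 0.0001 -0.0013  0.0008]
level: wx 0.15 wy -0.07
```

>>> {"method": "drive_tool", "body": {
  "motion": "0 0 0 0 0 -0.03 35; 0 0 0 0 0 -0.05 35; 0 0 0 0 0 -0.05 35; 0 0 0 -0.03 0.013 0 35; 0 0 0 -0.052 0.02 0 35; 0 0 0 -0.052 0.02 0 35; 0 0 0 -0.052 0.02 0 35; 0 0 0 -0.052 0.02 0 35; 0 0 2.5 -0.05 0.018 0 35;0 0 2.5 -0.03 0.013 0 35; 0 0 0 0 0 0 35; 0 0 0 0 0 0 35"
}}

```text
clock: 16.77
position: [0.5932, 0.0381, 0.0966]
ee_rot: [-0.0, 0.689, 0.725, 0.001]
contact_force: [-0.5, 1.3, 0.7]
width: 0.0449
```

Run:
```python
from h import *
go(.6025,.0216,.03,92.5)
p,d=shot('wrist','w9')
```

```text
t 16.775 pos [0.5932 0.0381 0.0966] psi 92.96 tilt(tool z) [ 0.0013  0.0021 -1.    ] w 0.0449 F [-0.5  1.3  0.7]
tool shift [-0.0171  0.0084  0.0666] wz 0.46 ; shift after turn [-0.0169  0.0086  0.0666]
level: wx 0.08 wy -0.12
```

View pics/w9.png

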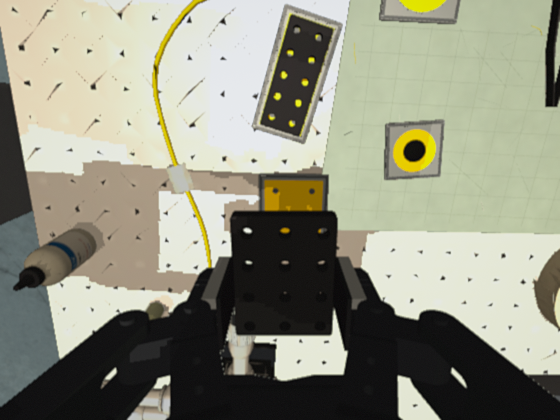

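Run:
```python
from h import *
m=camera_model('wrist');K=m['camera_matrix'];C=m['T_tool_cam']
p=np.load('pics/w9.npz')['p'];g=p.max(2)
print([int(np.argmax(g[195:230,u]<60))+195 for u in (240,260,283,305,330)])
print('rows', [(v,int(np.argmax(g[v,215:260]<60))+215, 350-int(np.argmax(g[v,350:310:-1]<60))) for v in (225,235,245,255)])
print(ray(K,C,[(231,211.5),(338,211.5),(233,334),(332,334)],-.0437).round(4).tolist())
f=np.load('pics/w9.npz');K,C=T('wrist',f);yel(p,K,C)
```

```text
[211, 210, 211, 211, 212]
rows [(225, 231, 336), (235, 231, 336), (245, 232, 335), (255, 232, 335)]
[[0.0318, -0.0224, -0.0437], [0.0319, 0.0226, -0.0437], [-0.0296, -0.0242, -0.0437], [-0.0295, 0.0229, -0.0437]]
yellow (186, 192, 25, 76) [524.1   4.6   6.4  70.5  14.6]
yellow (265, 186, 57, 25) [600.8  37.4  19.9  47.  -85.1]
yellow (393, 129, 43, 43) [694.7  81.7  33.4  33.5 -38. ]
yellow (400, 0, 46, 12) [683.3 183.4   6.9  31.7 -86.9]
yellow (152, 0, 53, 166) [503.7 121.9  28.5 121.4 -11.4]
```

>>> {"method": "drive_tool", "body": {
  "motion": "0.08 -0.1 0.5 -0.01 0.008 0.015 35; 0 0 0 -0.008 0.002 0.025 35; 0 0 0 0 0 0.025 35; 0 0 0 0 0 0.015 35; 0 0 0 0 0 0.01 35; 0 0 0 0 0 0 35; 0 0 0 0 0 0 35"
}}

```text
clock: 17.7
position: [0.605, 0.0234, 0.0019]
ee_rot: [0.001, 0.689, 0.724, 0.0]
contact_force: [0.5, -0.7, 0.6]
width: 0.0445
```

Run:
```python
from h import *
go(.6024,.0204,-.030,92.5)
```

```text
t 17.7 pos [0.605  0.0234 0.0019] psi 92.85 tilt(tool z) [ 1.4e-03 -6.0e-04 -1.0e+00] w 0.0445 F [ 0.5 -0.7  0.6]
tool shift [-0.0028 -0.0028  0.0319] wz 0.35 ; shift after turn [-0.0029 -0.0028  0.0319]
level: wx 0.08 wy 0.04
```

>>> {"method": "drive_tool", "body": {
  "motion": "0.1 0 0.5 -0.003 -0.003 0.012 35; 0 0 0 0 0 0.008 35; 0 0 0 0 0 0 35; 0 0 0 0 0 0 35"
}}

```text
clock: 18.2
position: [0.603, 0.0198, -0.0181]
ee_rot: [0.001, 0.693, 0.721, 0.0]
contact_force: [0.2, -0.2, -0.4]
width: 0.0446
```

Run:
```python
from h import *
go(.6024,.0204,-.030,92.5)
```

```text
t 18.2 pos [ 0.603   0.0198 -0.0181] psi 92.31 tilt(tool z) [ 0.0023 -0.001  -1.    ] w 0.0446 F [ 0.2 -0.2 -0.4]
tool shift [ 0.0007 -0.0006  0.0119] wz -0.19 ; shift after turn [ 0.0006 -0.0006  0.0119]
level: wx 0.13 wy 0.06
```

>>> {"method": "drive_tool", "body": {
  "motion": "0.12 0.05 -0.2 0.0006 -0.0007 0.005 35; 0 0 0 0 0 0.0055 35; 0 0 0 0 0 0 35; 0 0 0 0 0 0 35"
}}

```text
clock: 18.7
position: [0.6026, 0.0204, -0.029]
ee_rot: [0.0, 0.691, 0.723, 0.0]
contact_force: [0.3, 0.7, -0.5]
width: 0.0447
```

Run:
```python
from h import *
go(.6024,.0204,-.030,92.5)
p,d=shot('wrist','w10')
cv2.imwrite('pics/w10c.png',cv2.resize(p[140:380,190:380,::-1],None,fx=2.4,fy=2.4,interpolation=cv2.INTER_CUBIC))
```

```text
t 18.7 pos [ 0.6026  0.0204 -0.029 ] psi 92.53 tilt(tool z) [ 6.e-04 -2.e-04 -1.e+00] w 0.0447 F [ 0.3  0.7 -0.5]
tool shift [ 0.     -0.0002  0.001 ] wz 0.03 ; shift after turn [ 0.     -0.0002  0.001 ]
level: wx 0.04 wy 0.01
```

View pics/w10c.png

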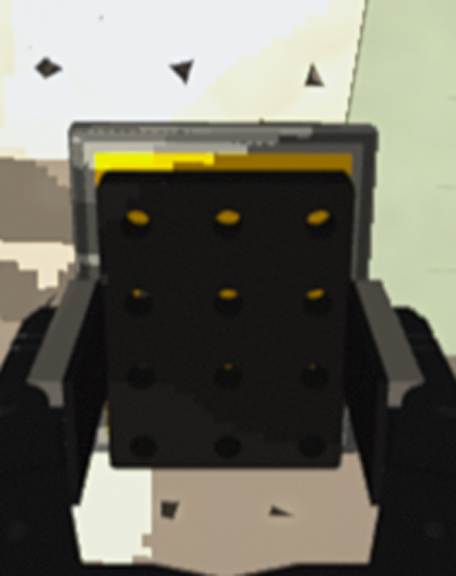

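>>> {"method": "drive_tool", "body": {
  "motion": "0 0 0 0 0 0.0017 35; 0 0 0 0 0 0 35; 0 0 0 0 0 0 70; 0 0 0 0 0 0 70; 0 0 0 0 0 0 70; 0 0 0 0 0 -0.02 75; 0 0 0 0 0 -0.05 75; 0 0 0 0 0 -0.06 75; 0 0 0 0 0 -0.06 75; 0 0 0 0 0 0 75; 0 0 0 0 0 0 75"
}}

```text
clock: 20.12
position: [0.602, 0.0204, 0.1643]
ee_rot: [-0.0, 0.691, 0.722, -0.0]
contact_force: [0.2, 0.2, -1.3]
width: 0.0642
```

Run:
```python
from h import *
go(.43,.22,.15,90)
p,d=shot('wrist','w11');f=np.load('pics/w11.npz');K,C=T('wrist',f);dark(p,K,C,.013);yel(p,K,C)
```

```text
t 20.125 pos [0.602  0.0204 0.1643] psi 92.52 tilt(tool z) [-7.e-04 -1.e-04 -1.e+00] w 0.0642 F [ 0.2  0.2 -1.3]
tool shift [ 0.2069 -0.163   0.0144] wz 2.52 ; shift after turn [ 0.1996 -0.172   0.0143]
level: wx -0.04 wy 0.0
dark (224, 287, 48, 43) [ 568.4 -129.6   51.6   55.     2.6]
dark (82, 190, 38, 37) [419.4 -14.9  33.9  36.2 -68.8]
dark (256, 150, 56, 60) [601.6  20.4  54.7  60.2   2.6]
dark (256, 10, 57, 99) [596.6 130.   31.3  77.2 -14.1]
dark (487, 0, 24, 84) [784.7 154.2  17.6  67.9   8.7]
yellow (195, 157, 38, 204) [534.2 -84.8  12.1 249.9   7.5]
yellow (365, 103, 35, 36) [694.6  81.9  32.9  33.3 -87.4]
yellow (168, 56, 20, 80) [496.2  94.7   5.5  71.9  11.2]
yellow (170, 0, 36, 53) [507.1 157.3   6.5  53.8 -35.8]
```

View pics/w11.png

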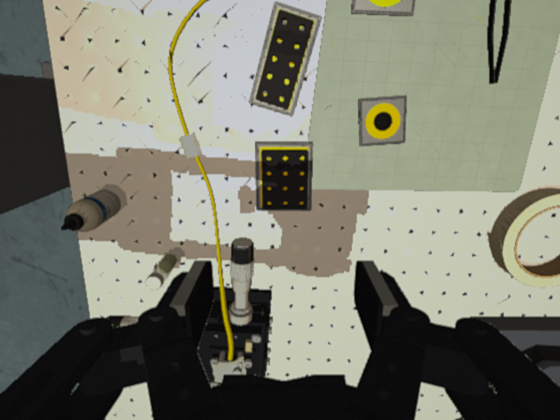

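Run:
```python
from h import *
for t,n in (('top0','top'),('w1','wrist'),('t6','top'),('scene0','scene')):
    f=np.load(f'pics/{t}.npz');p=f['p'];K,C=T(n,f);hsv=cv2.cvtColor(p,cv2.COLOR_RGB2HSV)
    r=((hsv[...,0]<8)|(hsv[...,0]>172))&(hsv[...,1]>150)&(hsv[...,2]>60)
    for c in comps(r,8):
        b=cv2.boundingRect(c);M=cv2.moments(c);uv=(M['m10']/M['m00'],M['m01']/M['m00'])
        print(t,b,np.round(uv,1),'z.08',ray(K,C,[uv],.08)[0,:2].round(4),'z.005',ray(K,C,[uv],.005)[0,:2].round(4))
f=np.load('pics/top0.npz');K,C=T('top');P=np.zeros(f['d'].shape+(3,));P[f['d']>0]=depthpts(K,C,f['d'],np.ones_like(f['d'],bool))
for nm,(x,y),zs in (('red',(.425,.221),(.02,.065)),('blk',(.416,-.0125),(.015,.05))):
  m=(np.hypot(P[...,0]-x,P[...,1]-y)<.04)&(P[...,2]>zs[0])&(P[...,2]<zs[1]);q=P[m]
  (c,r)=cv2.minEnclosingCircle((q[:,:2]*1000).astype(np.float32));print(nm,c,r,len(q))
  m=(np.hypot(P[...,0]-x,P[...,1]-y)<.04)&(P[...,2]>zs[1]+.012);q=P[m];print('cap',q.mean(0).round(4),q[:,2].max(),len(q))
```

```text
top0 (241, 270, 9, 9) [245.2 274.3] z.08 [0.427  0.2223] z.005 [0.4326 0.2278]
top0 (254, 170, 7, 6) [257.1 172.5] z.08 [0.6613 0.1972] z.005 [0.6839 0.2009]
w1 (545, 63, 15, 19) [552.8  72.4] z.08 [0.6251 0.1979] z.005 [0.6814 0.2013]
w1 (249, 30, 29, 32) [263.1  45.6] z.08 [0.4254 0.2225] z.005 [0.4221 0.2332]
t6 (241, 270, 9, 9) [245.2 274.3] z.08 [0.427  0.2223] z.005 [0.4326 0.2278]
scene0 (458, 281, 16, 11) [465.8 285.9] z.08 [ 0.6378 -0.2389] z.005 [ 0.7287 -0.2028]
scene0 (202, 208, 9, 9) [205.6 213.8] z.08 [0.4252 0.2223] z.005 [0.4815 0.3332]
red (426.35650634765625, 222.182373046875) 20.217147827148438 125
cap [0.4269 0.2223 0.0828] 0.09824496076118483 65
blk (417.3959655761719, -14.209325790405273) 15.159360885620117 59
cap [ 0.417  -0.0143  0.0669] 0.07700839984299557 31
```

>>> {"method": "drive_tool", "body": {
  "motion": "0 0 0 0.042 -0.033 0 75; 0 0 0 0.042 -0.033 0 75; 0 0 0 0.042 -0.033 0 75; 0 0 0 0.042 -0.033 0 75; 0 0 1.5 0.036 -0.03 0 75; 0 0 1 0 0 0 75; 0 0 0 0 0 0 75"
}}

```text
clock: 21.05
position: [0.421, 0.2203, 0.1523]
ee_rot: [-0.006, 0.708, 0.706, -0.009]
contact_force: [0.2, -0.2, 0.4]
width: 0.0638
```

Run:
```python
from h import *
go(.4265,.2223,.1,90)
p,d=shot('wrist','w12');f=np.load('pics/w12.npz');K,C=T('wrist',f)
hsv=cv2.cvtColor(p,cv2.COLOR_RGB2HSV)
r=((hsv[...,0]<8)|(hsv[...,0]>172))&(hsv[...,1]>150)&(hsv[...,2]>60)
for c in comps(r,30):
  M=cv2.moments(c);uv=(M['m10']/M['m00'],M['m01']/M['m00']);print(np.round(uv,1),'z.08',ray(K,C,[uv],.08)[0,:2].round(4))
```

```text
t 21.05 pos [0.421  0.2203 0.1523] psi 89.81 tilt(tool z) [-0.0214 -0.0043 -0.9998] w 0.0638 F [ 0.2 -0.2  0.4]
tool shift [0.0023 0.0067 0.0521] wz -0.19 ; shift after turn [0.002  0.0055 0.0523]
level: wx -1.23 wy 0.25
[551.9 200.1] z.08 [0.6233 0.2235]
[291.7 198.8] z.08 [0.4256 0.2236]
```

View pics/w12.png

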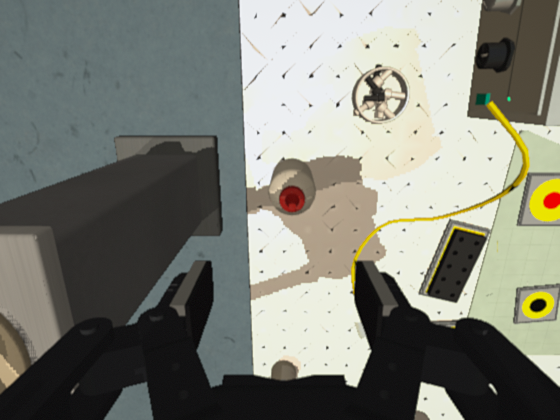

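>>> {"method": "drive_tool", "body": {
  "motion": "-0.9 0.2 0 0.002 0.005 0.015 75; -0.5 0.1 -0.2 0 0.001 0.02 75; -0.1 0 0 0 0 0.02 75; 0 0 0 0 0 0.01 75; 0 0 0 0 0 0 75; 0 0 0 0 0 0 75"
}}

```text
clock: 21.85
position: [0.4324, 0.2174, 0.0841]
ee_rot: [0.002, 0.71, 0.704, 0.002]
contact_force: [0.2, -0.2, -0.5]
width: 0.0638
```

Run:
```python
from h import *
go(.426,.2226,.0,90)
```

```text
t 21.85 pos [0.4324 0.2174 0.0841] psi 89.51 tilt(tool z) [ 5.5e-03 -5.0e-04 -1.0e+00] w 0.0638 F [ 0.2 -0.2 -0.5]
tool shift [ 0.0052 -0.0069  0.0841] wz -0.49 ; shift after turn [ 0.0052 -0.0064  0.0841]
level: wx 0.31 wy 0.02
```

>>> {"method": "drive_tool", "body": {
  "motion": "0.3 0 -0.4 0.006 -0.007 0 75; 0 0 0 0 0 0 75; 0 0 0 0 0 0 75"
}}

```text
clock: 22.22
position: [0.426, 0.2244, 0.0855]
ee_rot: [0.001, 0.707, 0.707, 0.001]
contact_force: [-0.4, -0.0, -0.3]
width: 0.0637
```

Run:
```python
from h import *
go(.426,.2226,.0,90)
```

```text
t 22.225 pos [0.426  0.2244 0.0855] psi 89.95 tilt(tool z) [ 2.7e-03  7.0e-04 -1.0e+00] w 0.0637 F [-0.4 -0.  -0.3]
tool shift [-0.0019 -0.0002  0.0855] wz -0.05 ; shift after turn [-0.0018  0.      0.0855]
level: wx 0.16 wy -0.04
```

>>> {"method": "drive_tool", "body": {
  "motion": "0.15 0 0 -0.002 -0.001 0.012 75; 0.05 0 0 0 0 0.012 75; 0 0 0 0 0 0.012 75; 0 0 0 0 0 0.01 75; 0 0 0 0 0 0 75"
}}

```text
clock: 22.85
position: [0.4241, 0.222, 0.0355]
ee_rot: [-0.001, 0.707, 0.707, -0.001]
contact_force: [-0.4, -0.7, -0.8]
width: 0.0637
```

Run:
```python
from h import *
go(.426,.2226,-.0075,90)
```

```text
t 22.85 pos [0.4241 0.222  0.0355] psi 89.96 tilt(tool z) [-2.8e-03 -1.0e-04 -1.0e+00] w 0.0637 F [-0.4 -0.7 -0.8]
tool shift [0.0006 0.0021 0.043 ] wz -0.04 ; shift after turn [0.0006 0.0019 0.043 ]
level: wx -0.16 wy 0.0
```

>>> {"method": "drive_tool", "body": {
  "motion": "-0.12 0 0 0.0005 0.002 0.01 75; 0 0 0 0 0 0.012 75; 0 0 0 0 0 0.012 75; 0 0 0 0 0 0.008 75; 0 0 0 0 0 0 75"
}}

```text
clock: 23.48
position: [0.4265, 0.2227, -0.0095]
ee_rot: [-0.0, 0.707, 0.707, -0.0]
contact_force: [-0.6, -0.1, -0.9]
width: 0.0643
```

Run:
```python
from h import *
go(.426,.2226,-.0075,90)
```

```text
t 23.475 pos [ 0.4265  0.2227 -0.0095] psi 89.96 tilt(tool z) [-4.e-04  0.e+00 -1.e+00] w 0.0643 F [-0.6 -0.1 -0.9]
tool shift [-0.0001 -0.0005 -0.002 ] wz -0.04 ; shift after turn [-0.0001 -0.0005 -0.002 ]
level: wx -0.02 wy -0.0
```

>>> {"method": "drive_tool", "body": {
  "motion": "0 0 0 0 0 -0.003 75; 0 0 0 0 0 0 75; 0 0 0 0 0 0 30; 0 0 0 0 0 0 30; 0 0 0 0 0 0 30; 0 0 0 0 0 0 30",
  "newtons": 35
}}

```text
clock: 24.22
position: [0.4275, 0.223, -0.0052]
ee_rot: [0.0, 0.707, 0.707, 0.001]
contact_force: [0.1, -0.4, -0.8]
width: 0.0394
```

Run:
```python
from h import *
go(.426,.2226,-.0075,90)
```

```text
t 24.225 pos [ 0.4275  0.223  -0.0052] psi 89.97 tilt(tool z) [ 2.2e-03  9.0e-04 -1.0e+00] w 0.0394 F [ 0.1 -0.4 -0.8]
tool shift [-0.0004 -0.0015  0.0023] wz -0.03 ; shift after turn [-0.0004 -0.0015  0.0023]
level: wx 0.13 wy -0.05
```

>>> {"method": "drive_tool", "body": {
  "motion": "0 0 0 0 0 -0.02 30; 0 0 0 0 0 -0.03 30; 0 0 0 0 0 -0.03 30; 0 0 0 -0.003 0.025 0 30; 0 0 0 -0.004 0.04 0 30; 0 0 0 -0.004 0.04 0 30; 0 0 0 -0.004 0.04 0 30; 0 0 0 -0.004 0.04 0 30; 0 0 0 -0.004 0.04 0 30; 0 0 0 0 0.02 0 30; 0 0 0 0 0 0 30; 0 0 0 0 0 0 30"
}}

```text
clock: 25.72
position: [0.6749, 0.1982, 0.0728]
ee_rot: [-0.002, 0.707, 0.707, -0.003]
contact_force: [-0.4, 0.0, -0.2]
width: 0.039
```

Run:
```python
from h import *
go(.6825,.2004,.03,90)
p,d=shot('wrist','w13');f=np.load('pics/w13.npz');K,C=T('wrist',f);yel(p,K,C)
```

```text
t 25.725 pos [0.6749 0.1982 0.0728] psi 90.01 tilt(tool z) [-6.5e-03 -8.0e-04 -1.0e+00] w 0.039 F [-0.4  0.  -0.2]
tool shift [0.0022 0.0078 0.0428] wz 0.01 ; shift after turn [0.0022 0.0076 0.0428]
level: wx -0.37 wy 0.05
yellow (62, 190, 78, 154) [517.7 145.1  39.  149.8 -27.1]
yellow (267, 180, 55, 29) [682.2 206.9  18.9  40.5 -80.1]
yellow (0, 62, 114, 119) [511.  255.5  10.8 103.4  39.5]
```

View pics/w13.png

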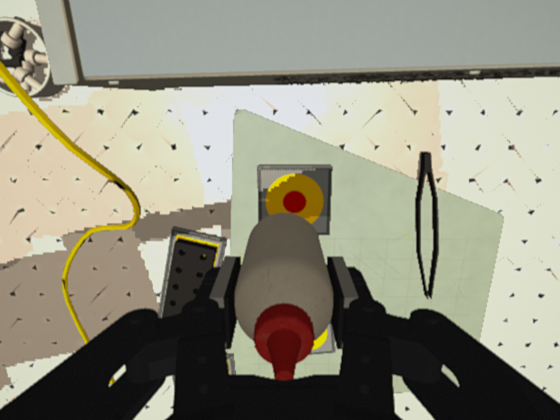

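Run:
```python
from h import *
f=np.load('pics/w13.npz');K,C=T('wrist',f);p=f['p'];hsv=cv2.cvtColor(p,cv2.COLOR_RGB2HSV)
r=((hsv[...,0]<8)|(hsv[...,0]>172))&(hsv[...,1]>150)&(hsv[...,2]>60)
for c in comps(r,30):
  M=cv2.moments(c);uv=(M['m10']/M['m00'],M['m01']/M['m00']);print(np.round(uv,1),ray(K,C,[uv],.005)[0,:2].round(4))
```

```text
[283.5 337.7] [0.6745 0.077 ]
[294.  201.4] [0.6823 0.2011]
```

>>> {"method": "drive_tool", "body": {
  "motion": "-0.3 0.05 0 0.002 0.008 0.01 30; -0.1 0 0 0 0.001 0.015 30; 0 0 0 0 0 0.012 30; 0 0 0 0 0 0.008 30; 0 0 0 0 0 0 30; 0 0 0 0 0 0 30"
}}

```text
clock: 26.52
position: [0.6812, 0.2009, 0.0241]
ee_rot: [-0.001, 0.707, 0.708, -0.001]
contact_force: [-0.3, -1.7, -0.3]
width: 0.0389
```

Run:
```python
from h import *
go(.6825,.2004,.001,90)
```

```text
t 26.525 pos [0.6812 0.2009 0.0241] psi 90.09 tilt(tool z) [-1.9e-03 -4.0e-04 -1.0e+00] w 0.0389 F [-0.3 -1.7 -0.3]
tool shift [-0.0005  0.0013  0.0231] wz 0.09 ; shift after turn [-0.0005  0.0013  0.0231]
level: wx -0.11 wy 0.02
```

>>> {"method": "drive_tool", "body": {
  "motion": "-0.2 0.05 0 0 0.0015 0.008 30; -0.03 0 0 0 0 0.007 30; 0 0 0 0 0 0 30; 0 0 0 0 0 0 30"
}}

```text
clock: 27.02
position: [0.6835, 0.2009, 0.0089]
ee_rot: [0.001, 0.707, 0.708, 0.002]
contact_force: [0.0, 0.1, -0.3]
width: 0.0391
```

Run:
```python
from h import *
go(.6824,.2009,.001,90)
p,d=shot('scene','s14')
cv2.imwrite('pics/s14c.png',cv2.resize(p[130:290,190:400,::-1],None,fx=3.7,fy=3.7,interpolation=cv2.INTER_CUBIC))
```

```text
t 27.025 pos [0.6835 0.2009 0.0089] psi 90.08 tilt(tool z) [ 4.e-03  8.e-04 -1.e+00] w 0.0391 F [ 0.   0.1 -0.3]
tool shift [ 0.     -0.0011  0.0079] wz 0.08 ; shift after turn [ 0.     -0.0011  0.0079]
level: wx 0.23 wy -0.05
```

View pics/s14c.png

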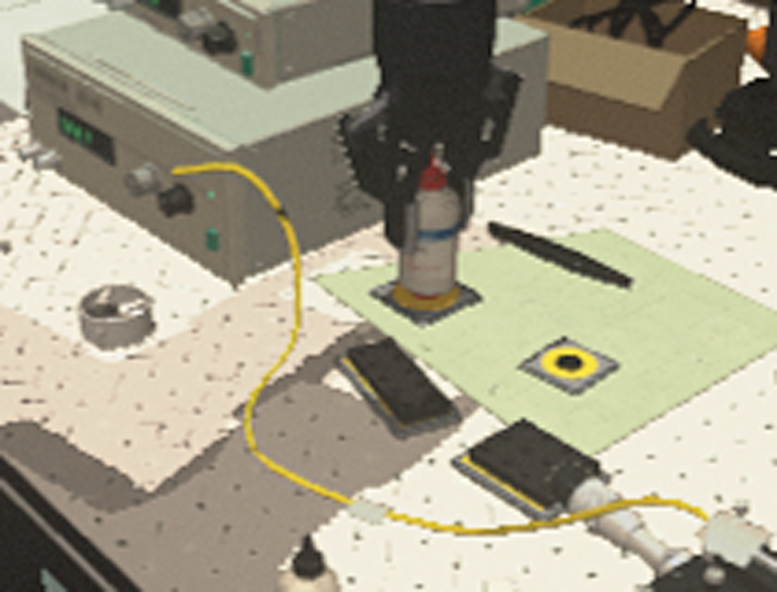

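>>> {"method": "drive_tool", "body": {
  "motion": "0.1 0 0 0 -0.0011 0.004 30; 0 0 0 0 0 0.0035 30; 0 0 0 0 0 0 30; 0 0 0 0 0 0 30"
}}

```text
clock: 27.58
position: [0.6824, 0.2009, 0.0012]
ee_rot: [0.001, 0.707, 0.708, 0.001]
contact_force: [-0.6, -0.5, -1.3]
width: 0.0394
```

Run:
```python
from h import *
go(.6824,.2009,-.0002,90)
```

```text
t 27.575 pos [0.6824 0.2009 0.0012] psi 90.08 tilt(tool z) [ 2.5e-03  9.0e-04 -1.0e+00] w 0.0394 F [-0.6 -0.5 -1.3]
tool shift [-0.     -0.      0.0014] wz 0.08 ; shift after turn [-0.     -0.      0.0014]
level: wx 0.14 wy -0.05
```

>>> {"method": "drive_tool", "body": {
  "motion": "0 0 0 0 0 0.0015 30; 0 0 0 0 0 0 30; 0 0 0 0 0 0 75; 0 0 0 0 0 0 75; 0 0 0 0 0 0 75; 0 0 0 0 0 0 75; 0 0 0 0 0 -0.02 75; 0 0 0 0 0 -0.03 75; 0 0 0 0 0 -0.04 75; 0 0 0 0 0 -0.04 75; 0 0 0 0 0 -0.04 75; 0 0 0 0 0 0 75"
}}

```text
clock: 29.08
position: [0.6819, 0.2007, 0.1744]
ee_rot: [0.0, 0.707, 0.708, 0.001]
contact_force: [0.3, -0.2, -0.1]
width: 0.0644
```

Run:
```python
from h import *
go(.417,-.0142,.15,90)
p,d=shot('wrist','w15');f=np.load('pics/w15.npz');K,C=T('wrist',f);yel(p,K,C)
hsv=cv2.cvtColor(p,cv2.COLOR_RGB2HSV)
r=((hsv[...,0]<8)|(hsv[...,0]>172))&(hsv[...,1]>150)&(hsv[...,2]>60)
for c in comps(r,30):
  M=cv2.moments(c);uv=(M['m10']/M['m00'],M['m01']/M['m00']);print(np.round(uv,1),ray(K,C,[uv],.085)[0,:2].round(4))
```

```text
t 29.075 pos [0.6819 0.2007 0.1744] psi 90.08 tilt(tool z) [ 1.6e-03  7.0e-04 -1.0e+00] w 0.0644 F [ 0.3 -0.2 -0.1]
tool shift [-0.2146 -0.2652  0.0238] wz 0.08 ; shift after turn [-0.2149 -0.2649  0.0244]
level: wx 0.09 wy -0.04
yellow (280, 270, 30, 21) [695.7  77.5  25.9  33.4 -78.7]
yellow (112, 162, 65, 78) [531.3 172.4  20.  111.6 -48.7]
yellow (95, 73, 71, 81) [530.8 262.9   5.9  96.   36.8]
[284.1 196.4] [0.6822 0.2016]
```

View pics/w15.png

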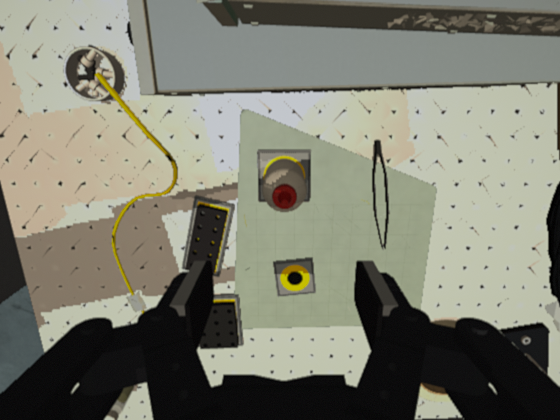

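>>> {"method": "drive_tool", "body": {
  "motion": "0 0 0 -0.025 -0.03 0 75; 0 0 0 -0.032 -0.039 0 75; 0 0 0 -0.032 -0.039 0 75; 0 0 0 -0.032 -0.039 0 75; 0 0 0 -0.032 -0.039 0 75; 0 0 0 -0.032 -0.039 0 75; 0 0 0 -0.022 -0.027 0 75; 0 0 0 0 0 0 75; 0 0 0 0 0 0 75"
}}

```text
clock: 30.25
position: [0.4111, -0.0119, 0.1589]
ee_rot: [-0.01, 0.706, 0.708, -0.01]
contact_force: [1.2, 0.1, 0.4]
width: 0.0642
```

Run:
```python
from h import *
go(.417,-.0142,.08,90)
p,d=shot('wrist','w16')
f=np.load('pics/w16.npz');K,C=T('wrist',f)
P=np.zeros(d.shape+(3,));P[d>0]=depthpts(K,C,d,np.ones_like(d,bool))
m=(np.hypot(P[...,0]-.417,P[...,1]+.014)<.04)&(P[...,2]>.058)&(P[...,2]<.08);print('cap',P[m].mean(0).round(4),m.sum(),P[m][:,2].max())
m=(np.hypot(P[...,0]-.417,P[...,1]+.014)<.04)&(P[...,2]>.02)&(P[...,2]<.05);q=P[m];print(cv2.minEnclosingCircle((q[:,:2]*1000).astype(np.float32)),q.min(0),q.max(0))
```

```text
t 30.25 pos [ 0.4111 -0.0119  0.1589] psi 90.13 tilt(tool z) [-2.940e-02 -2.000e-04 -9.996e-01] w 0.0642 F [1.2 0.1 0.4]
tool shift [-0.0023  0.0082  0.0786] wz 0.13 ; shift after turn [-0.0023  0.0059  0.0789]
level: wx -1.68 wy 0.01
cap [ 0.4164 -0.0128  0.0657] 262 0.07687815617356014
((416.54217529296875, -13.574332237243652), 15.042699813842773) [ 0.40167187 -0.02777026  0.02014587] [0.43158287 0.0013211  0.04999615]
```

View pics/w16.png

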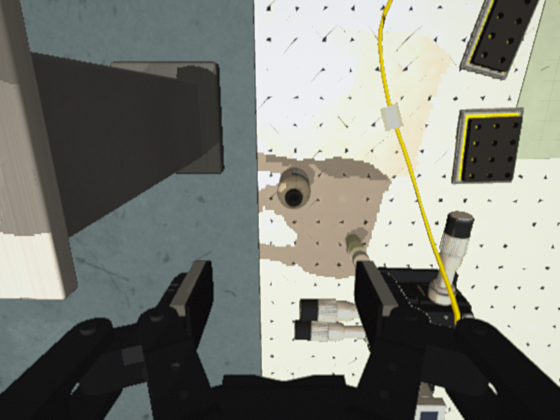

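>>> {"method": "drive_tool", "body": {
  "motion": "-1.2 0 0.1 -0.002 0.004 0.015 70; -0.6 0 0 0 0.002 0.02 70; -0.2 0 0 0 0 0.02 70; 0 0 0 0 0 0.015 70; 0 0 0 0 0 0 70; 0 0 0 0 0 0 70"
}}

```text
clock: 31.05
position: [0.4221, -0.0105, 0.0852]
ee_rot: [0.002, 0.704, 0.71, 0.003]
contact_force: [0.1, -0.6, -0.5]
width: 0.0598
```

Run:
```python
from h import *
go(.4167,-.0136,.03,90)
```

```text
t 31.05 pos [ 0.4221 -0.0105  0.0852] psi 90.44 tilt(tool z) [ 0.006   0.0014 -1.    ] w 0.0598 F [ 0.1 -0.6 -0.5]
tool shift [-0.0031 -0.0058  0.0552] wz 0.44 ; shift after turn [-0.0031 -0.0054  0.0552]
level: wx 0.35 wy -0.08
```

>>> {"method": "drive_tool", "body": {
  "motion": "0.35 -0.05 0.4 -0.003 -0.006 0 70; 0 0 0 0 0 0 70; 0.1 0 0 0 0 0.012 70; 0 0 0 0 0 0.012 70; 0 0 0 0 0 0.012 70; 0 0 0 0 0 0 70; 0 0 0 0 0 0 70"
}}

```text
clock: 31.92
position: [0.4166, -0.0138, 0.0474]
ee_rot: [-0.0, 0.707, 0.707, -0.0]
contact_force: [1.1, 1.2, 0.4]
width: 0.0597
```

Run:
```python
from h import *
go(.4167,-.0136,-.0185,90)
```

```text
t 31.925 pos [ 0.4166 -0.0138  0.0474] psi 90.02 tilt(tool z) [-8.e-04  1.e-04 -1.e+00] w 0.0597 F [1.1 1.2 0.4]
tool shift [0.0002 0.0002 0.0659] wz 0.02 ; shift after turn [0.0002 0.0001 0.0659]
level: wx -0.05 wy -0.01
```

>>> {"method": "drive_tool", "body": {
  "motion": "0 0 0 0 0 0.012 70; 0 0 0 0 0 0.012 70; 0 0 0 0 0 0.012 70; 0 0 0 0 0 0.012 70; 0 0 0 0 0 0.008 70; 0 0 0 0 0 0 70; 0 0 0 0 0 0 70"
}}

```text
clock: 32.8
position: [0.4165, -0.0138, -0.0127]
ee_rot: [-0.001, 0.707, 0.707, -0.0]
contact_force: [0.6, 0.0, -0.2]
width: 0.0596
```

Run:
```python
from h import *
go(.4167,-.0136,-.0185,90)
```

```text
t 32.8 pos [ 0.4165 -0.0138 -0.0127] psi 90.02 tilt(tool z) [-1.2e-03  2.0e-04 -1.0e+00] w 0.0596 F [ 0.6  0.  -0.2]
tool shift [0.0002 0.0002 0.0058] wz 0.02 ; shift after turn [0.0002 0.0002 0.0058]
level: wx -0.07 wy -0.01
```

>>> {"method": "drive_tool", "body": {
  "motion": "-0.07 0 0 0 0 0.005 70; 0 0 0 0 0 0 70; 0 0 0 0 0 0 20; 0 0 0 0 0 0 20; 0 0 0 0 0 0 20; 0 0 0 0 0 0 20; 0 0 0 0 0 0 20",
  "newtons": 35
}}

```text
clock: 33.67
position: [0.4173, -0.014, -0.0172]
ee_rot: [0.001, 0.707, 0.707, 0.001]
contact_force: [-0.7, 0.2, -0.6]
width: 0.0294
```

Run:
```python
from h import *
go(.4167,-.0136,-.0185,90)
```

```text
t 33.675 pos [ 0.4173 -0.014  -0.0172] psi 90.03 tilt(tool z) [ 2.2e-03 -2.0e-04 -1.0e+00] w 0.0294 F [-0.7  0.2 -0.6]
tool shift [ 0.0004 -0.0006  0.0013] wz 0.03 ; shift after turn [ 0.0004 -0.0006  0.0013]
level: wx 0.13 wy 0.01
```

>>> {"method": "drive_tool", "body": {
  "motion": "0 0 0 0 0 -0.02 20; 0 0 0 0 0 -0.03 20; 0 0 0 0 0 -0.04 20; 0 0 0 0.008 0.025 0 20; 0 0 0 0.014 0.04 0 20; 0 0 0 0.014 0.04 0 20; 0 0 0 0.014 0.04 0 20; 0 0 0 0.014 0.04 0 20; 0 0 0 0.014 0.04 0 20; 0 0 0 0.01 0.03 0 20; 0 0 0 0 0 0 20; 0 0 0 0 0 0 20"
}}

```text
clock: 35.17
position: [0.6758, 0.0771, 0.0717]
ee_rot: [-0.002, 0.707, 0.707, -0.002]
contact_force: [-0.4, -0.3, -0.6]
width: 0.0288
```

Run:
```python
from h import *
go(.6952,.0818,.03,90)
p,d=shot('wrist','w17');f=np.load('pics/w17.npz');K,C=T('wrist',f);yel(p,K,C)
g=p.max(2)<60;g[:,:240]=0;g[:,330:]=0;g[260:]=0
for c in comps(g,20):
  M=cv2.moments(c);uv=(M['m10']/M['m00'],M['m01']/M['m00']);print(cv2.boundingRect(c),np.round(uv,1),ray(K,C,[uv],.005)[0,:2].round(4))
```

```text
t 35.175 pos [0.6758 0.0771 0.0717] psi 89.99 tilt(tool z) [-5.1e-03 -4.0e-04 -1.0e+00] w 0.0288 F [-0.4 -0.3 -0.6]
tool shift [0.0047 0.0196 0.0416] wz -0.01 ; shift after turn [0.0047 0.0194 0.0417]
level: wx -0.29 wy 0.03
yellow (79, 251, 31, 86) [521.7  -1.3  10.6  81.3   6.8]
yellow (158, 235, 61, 7) [600.2  50.8   4.1  47.7 -86.7]
yellow (26, 0, 82, 228) [516.2 143.   40.  166.  -20.9]
(279, 256, 22, 4) [286.8 257.7] [0.6779 0.0334]
(299, 189, 22, 22) [309.5 199.8] [0.6949 0.0816]
(278, 180, 5, 24) [280.2 191. ] [0.6727 0.0885]
(299, 169, 31, 6) [314.2 171.6] [0.6979 0.1033]
(267, 33, 48, 17) [293.4  45.3] [0.6816 0.188 ]
```

View pics/w17.png

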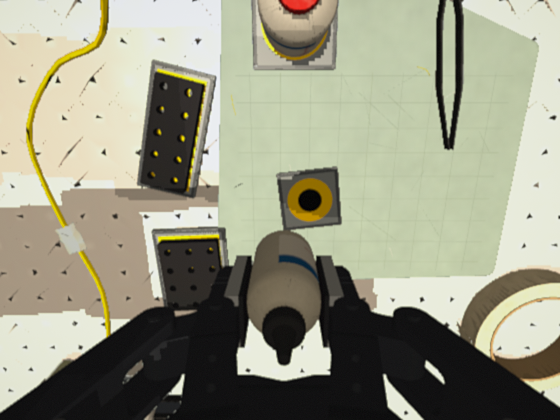

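>>> {"method": "drive_tool", "body": {
  "motion": "-0.3 0 0 0.0045 0.015 0.005 20; -0.1 0 0 0 0.005 0.012 20; 0 0 0 0 0 0.015 20; 0 0 0 0 0 0.015 20; 0 0 0 0 0 0.008 20; 0 0 0 0 0 0 20; 0 0 0 0 0 0 20"
}}

```text
clock: 36.1
position: [0.6941, 0.0808, 0.0119]
ee_rot: [-0.0, 0.708, 0.707, -0.001]
contact_force: [-0.8, -0.4, 0.6]
width: 0.029
```

Run:
```python
from h import *
go(.695,.0816,-.0115,90)
```

```text
t 36.1 pos [0.6941 0.0808 0.0119] psi 89.92 tilt(tool z) [-1.e-03 -6.e-04 -1.e+00] w 0.029 F [-0.8 -0.4  0.6]
tool shift [0.0008 0.0009 0.0234] wz -0.08 ; shift after turn [0.0008 0.0009 0.0234]
level: wx -0.06 wy 0.03
```

>>> {"method": "drive_tool", "body": {
  "motion": "-0.12 0.03 0 0.0008 0.0009 0.008 20; 0 0 0 0 0 0.008 20; 0 0 0 0 0 0 20; 0 0 0 0 0 0 20"
}}

```text
clock: 36.6
position: [0.6959, 0.0817, -0.0041]
ee_rot: [0.001, 0.708, 0.707, 0.001]
contact_force: [0.1, 0.2, 0.7]
width: 0.0288
```

Run:
```python
from h import *
go(.695,.0816,-.0115,90)
```

```text
t 36.6 pos [ 0.6959  0.0817 -0.0041] psi 89.92 tilt(tool z) [ 3.4e-03  1.0e-04 -1.0e+00] w 0.0288 F [0.1 0.2 0.7]
tool shift [-0.0001 -0.0009  0.0074] wz -0.08 ; shift after turn [-0.0001 -0.0009  0.0074]
level: wx 0.19 wy -0.0
```

>>> {"method": "drive_tool", "body": {
  "motion": "0.08 0 0 0 -0.0009 0.004 20; 0 0 0 0 0 0.0035 20; 0 0 0 0 0 0 20; 0 0 0 0 0 0 20"
}}

```text
clock: 37.1
position: [0.6952, 0.0817, -0.0118]
ee_rot: [0.001, 0.708, 0.707, 0.001]
contact_force: [0.2, 0.1, -0.3]
width: 0.029
```

Run:
```python
from h import *
go(.695,.0816,-.0122,90)
p,d=shot('scene','s18')
cv2.imwrite('pics/s18c.png',cv2.resize(p[130:290,190:400,::-1],None,fx=3.7,fy=3.7,interpolation=cv2.INTER_CUBIC))
```

```text
t 37.1 pos [ 0.6952  0.0817 -0.0118] psi 89.92 tilt(tool z) [ 0.0025  0.     -1.    ] w 0.029 F [ 0.2  0.1 -0.3]
tool shift [-0.0001 -0.0002  0.0004] wz -0.08 ; shift after turn [-0.0001 -0.0002  0.0004]
level: wx 0.14 wy -0.0
```

View pics/s18c.png

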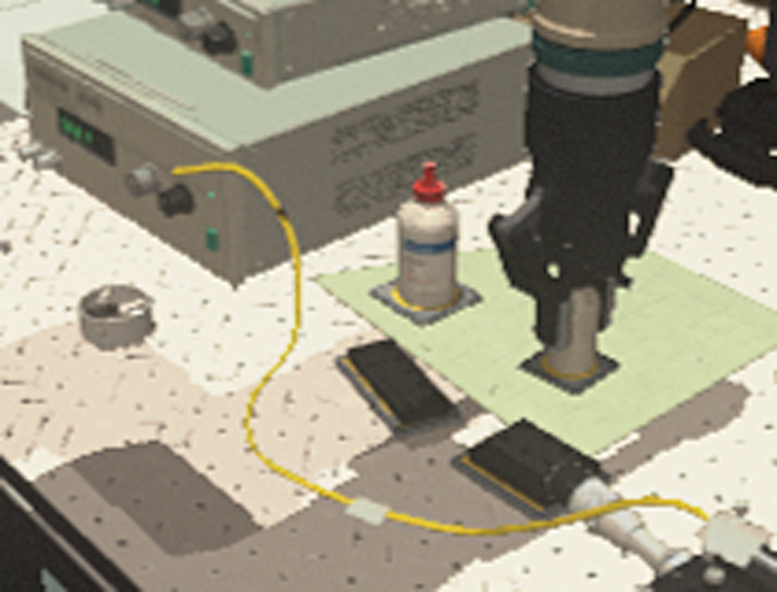

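>>> {"method": "drive_tool", "body": {
  "motion": "0 0 0 0 0 0.0006 20; 0 0 0 0 0 0 20; 0 0 0 0 0 0 70; 0 0 0 0 0 0 70; 0 0 0 0 0 0 70; 0 0 0 0 0 0 70; 0 0 0 0 0 -0.02 70; 0 0 0 0 0 -0.03 70; 0 0 0 0 0 -0.04 70; 0 0 0 0 0 -0.05 70; 0 0 0 0 0 -0.05 70; 0 0 0 0 0 0 70"
}}

```text
clock: 38.65
position: [0.6948, 0.0817, 0.1832]
ee_rot: [0.001, 0.708, 0.707, 0.001]
contact_force: [-0.0, -0.4, -0.0]
width: 0.0598
```

>>> {"method": "drive_tool", "body": {
  "motion": "0 0 0 0 -0.05 0 70; 0 0 0 0 -0.055 0 70; 0 0 0 0 -0.055 0 70; 0 0 0 0 -0.055 0 70; 0 0 0 0 -0.055 0 70; 0 0 0 0 -0.04 0 70; 0 0 0 0 0 0 70; 0 0 0 0 0 0 70"
}}

```text
clock: 39.65
position: [0.3709, 0.0818, 0.1747]
ee_rot: [-0.003, 0.708, 0.706, -0.003]
contact_force: [0.5, -0.3, -0.5]
width: 0.0595
```

Run:
```python
from h import *
go(.4,.08,.15,90)
p,d=shot('wrist','w19');f=np.load('pics/w19.npz');K,C=T('wrist',f);print('wrist');dark(p,K,C,.013);yel(p,K,C)
p,d=shot('top','t19');K,C=T('top');print('top');dark(p[:300,:345],K,C,.013,75,100)
P=np.zeros(d.shape+(3,));P[d>0]=depthpts(K,C,d,np.ones_like(d,bool))
for nm,(x,y),zs in (('red',(.6825,.2005),(.025,.068)),('blk',(.697,.0816),(.02,.055)),('vial',(.479,-.075),(.018,.06)),('pot',(.504,.299),(.012,.026))):
  m=(np.hypot(P[...,0]-x,P[...,1]-y)<.04)&(P[...,2]>zs[0])&(P[...,2]<zs[1]);q=P[m]
  if len(q):print(nm,cv2.minEnclosingCircle((q[:,:2]*1000).astype(np.float32)),len(q))
  m=(np.hypot(P[...,0]-x,P[...,1]-y)<.03)&(P[...,2]>zs[1]+.012);q=P[m]
  if len(q):print(' cap',q.mean(0).round(4),q[:,2].max())
cv2.imwrite('pics/t19c.png',cv2.resize(p[150:300,170:400,::-1],None,fx=3.4,fy=3.4,interpolation=cv2.INTER_CUBIC))
```

```text
t 39.65 pos [0.3709 0.0818 0.1747] psi 89.89 tilt(tool z) [-7.8e-03 -2.0e-04 -1.0e+00] w 0.0595 F [ 0.5 -0.3 -0.5]
tool shift [-0.0017  0.0293  0.0245] wz -0.11 ; shift after turn [-0.0018  0.0291  0.0247]
level: wx -0.45 wy 0.01
wrist
dark (473, 206, 53, 53) [600.5  21.9  48.4  60.    2.5]
dark (482, 86, 67, 85) [594.5 130.9  35.2  77.  -14.2]
yellow (402, 24, 158, 173) [539.9 159.4  60.3 202.  -36. ]
top
dark (205, 236, 21, 18) [499.5 299.8  36.1  47.8 -23.4]
dark (270, 196, 34, 23) [597.7 130.8  44.9  88.4 -23.3]
dark (315, 188, 30, 31) [604.5  24.   70.8  74.8  88.1]
dark (296, 157, 17, 21) [692.4  81.8  37.6  50.1 -70.1]
dark (328, 52, 17, 25) [974.2  -3.2  41.8  69.1  88.5]
red ((682.2669067382812, 199.97145080566406), 20.11279296875) 128
 cap [0.6819 0.2    0.088 ] 0.10147867827662282
blk ((694.8176879882812, 81.02377319335938), 15.026485443115234) 78
 cap [0.6945 0.0815 0.0723] 0.08381406678386627
vial ((487.7215576171875, -76.62760925292969), 1.0667996406555176) 2
 cap [ 0.4917 -0.0962  0.3938] 0.40958145790046185
pot ((503.2369079589844, 299.0188903808594), 24.489309310913086) 187
```

View pics/t19c.png

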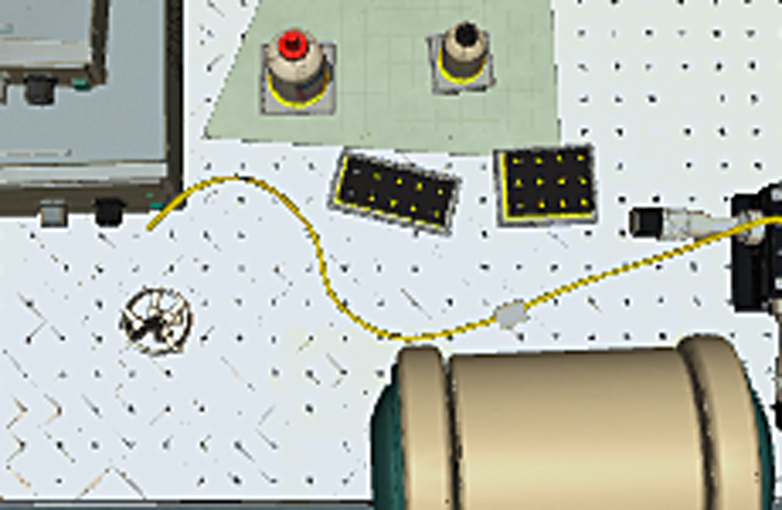

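View pics/w19.png

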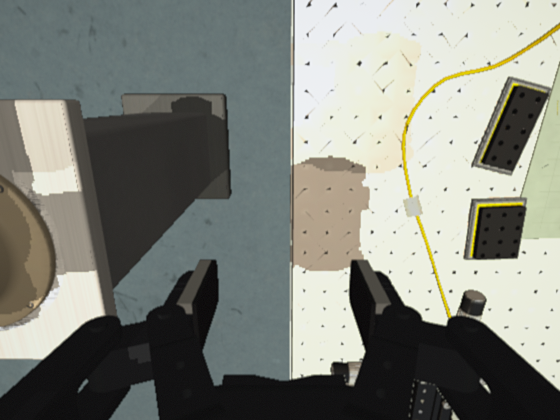

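Run:
```python
from h import *
f=np.load('pics/top0.npz');p=f['p'];d=f['d'];K,C=T('top')
g=(p.max(2)<70);g[:155]=0;g[185:]=0;g[:,290:295]=0;g[:,:295]=0;g[:,320:]=0
for c in comps(g,5):
  M=cv2.moments(c);uv=(M['m10']/M['m00'],M['m01']/M['m00']);print(cv2.boundingRect(c),ray(K,C,[uv],.005)[0].round(4))
hsv=cv2.cvtColor(p,cv2.COLOR_RGB2HSV);y=(hsv[...,0]>22)&(hsv[...,0]<36)&(hsv[...,1]>140)&(hsv[...,2]>120)
P=np.zeros(d.shape+(3,));P[d>0]=depthpts(K,C,d,np.ones_like(d,bool))
for (a,b,w,h) in ((249,165,18,17),(299,161,14,14)):
  m=np.zeros_like(y);m[b:b+h,a:a+w]=1
  for c in comps(m&y):
    mm=np.zeros(d.shape,np.uint8);cv2.drawContours(mm,[c],-1,1,-1);v,u=np.nonzero(mm);print('disc px',u.mean(),v.mean(),len(u),ray(K,C,[(u.mean(),v.mean())],.005)[0].round(4),'depth',P[mm>0].mean(0).round(4))
p,d=shot('scene','s20')
cv2.imwrite('pics/s20c.png',cv2.resize(p[165:245,270:375,::-1],None,fx=7,fy=7,interpolation=cv2.INTER_CUBIC))
cv2.imwrite('pics/s20d.png',cv2.resize(p[165:325,140:420,::-1],None,fx=2.8,fy=2.8,interpolation=cv2.INTER_CUBIC))
```

```text
(302, 165, 7, 6) [0.6961 0.0813 0.005 ]
disc px 257.11158798283265 172.56652360515022 233 [0.6837 0.2008 0.005 ] depth [0.6777 0.1989 0.0051]
disc px 305.15 167.34285714285716 140 [0.6966 0.0812 0.005 ] depth [0.6966 0.0812 0.0053]
```

View pics/s20c.png

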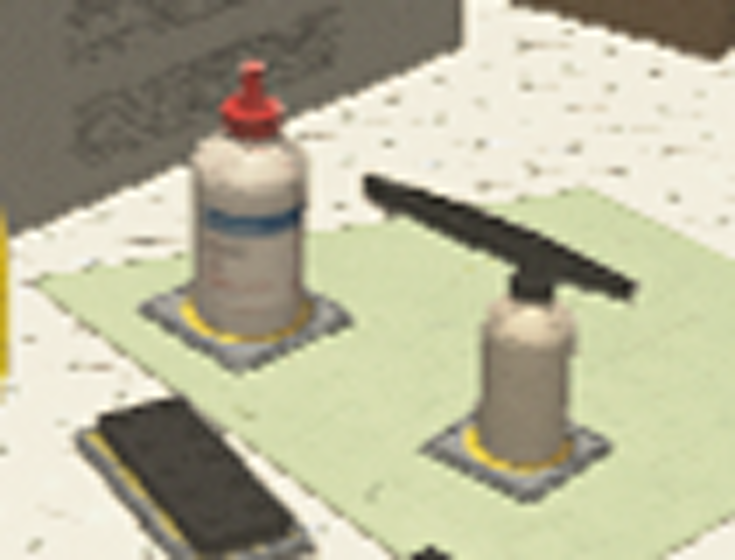

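View pics/s20d.png

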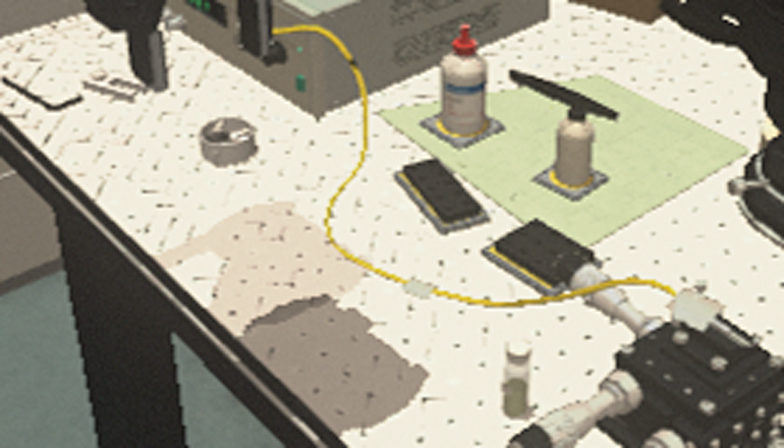

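>>> {"method": "drive_tool", "body": {
  "motion": "-0.4 0 0 0 0.045 0 70; 0 0 0 0 0.05 0 70; 0 0 0 0 0.05 0 70; 0 0 0 0 0.05 0 70; 0 0 0 0 0.03 0 70; 0 0 0 0 0 0 70; 0 0 0 0 0 0 70; 0 0 0 0 0 0 70"
}}

```text
clock: 40.8
position: [0.608, 0.0807, 0.1682]
ee_rot: [-0.002, 0.708, 0.706, -0.002]
contact_force: [-0.1, 0.4, 0.3]
width: 0.0599
```

Run:
```python
from h import *
go(.6,.075,.17,90)
p,d=shot('wrist','w21');f=np.load('pics/w21.npz');K,C=T('wrist',f)
for th in(35,45,55):print(th);dark(p,K,C,.013,th)
# outlines of mats: non-green, non-white -> depth z>.003 near
P=np.zeros(d.shape+(3,));P[d>0]=depthpts(K,C,d,np.ones_like(d,bool))
for nm,c0,r in(('long',(.597,.131),.055),('wide',(.602,.0214),.05),('red',(.6824,.2008),.042),('blk',(.695,.0816),.036)):
  q=P[(np.hypot(P[...,0]-c0[0],P[...,1]-c0[1])<r)&(P[...,2]>.003)&(P[...,2]<.012)]
  m=(np.hypot(P[...,0]-c0[0],P[...,1]-c0[1])<r)
  print(nm,'mat by depth',np.round(cv2.minAreaRect((q[:,:2]*1000).astype(np.float32))[0],1),np.round(cv2.minAreaRect((q[:,:2]*1000).astype(np.float32))[1],1),len(q))
  if nm in('long','wide'):
    q=P[m&(P[...,2]>.0105)&(P[...,2]<.02)];print('  plate',[np.round(a,1) for a in cv2.minAreaRect((q[:,:2]*1000).astype(np.float32))],q[:,2].mean().round(4))
cv2.imwrite('pics/w21c.png',cv2.resize(p[40:300,170:430,::-1],None,fx=2.3,fy=2.3,interpolation=cv2.INTER_CUBIC))
```

```text
t 40.8 pos [0.608  0.0807 0.1682] psi 89.82 tilt(tool z) [-6.6e-03 -3.0e-04 -1.0e+00] w 0.0599 F [-0.1  0.4  0.3]
tool shift [-0.0057 -0.008  -0.0018] wz -0.18 ; shift after turn [-0.0057 -0.008  -0.0018]
level: wx -0.38 wy 0.02
35
dark (258, 207, 44, 54) [602.8  21.5  44.   59.8   2.6]
dark (250, 129, 37, 42) [591.9 110.3  29.9  35.3 -15.9]
45
dark (258, 206, 45, 55) [602.7  21.6  45.9  60.4   2.5]
dark (250, 86, 48, 86) [598.9 128.8  35.2  76.7 -14.3]
55
dark (252, 199, 54, 62) [602.   25.4  53.7  68.3   2.7]
dark (250, 85, 48, 89) [598.9 128.2  35.6  78.4 -14.4]
long mat by depth [612.7 128.6] [92.3 76.4] 1909
  plate [array([596.5, 130.4]), array([78., 32.]), np.float64(75.7)] 0.0137
wide mat by depth [611.6  25.1] [77.9 76.2] 1363
  plate [array([602.6,  20.8]), array([46.1, 60.9]), np.float64(2.6)] 0.0137
red mat by depth [681.4 200. ] [80.9 81.4] 1996
blk mat by depth [694.2  82.2] [70.4 68.8] 1251
```

View pics/w21c.png

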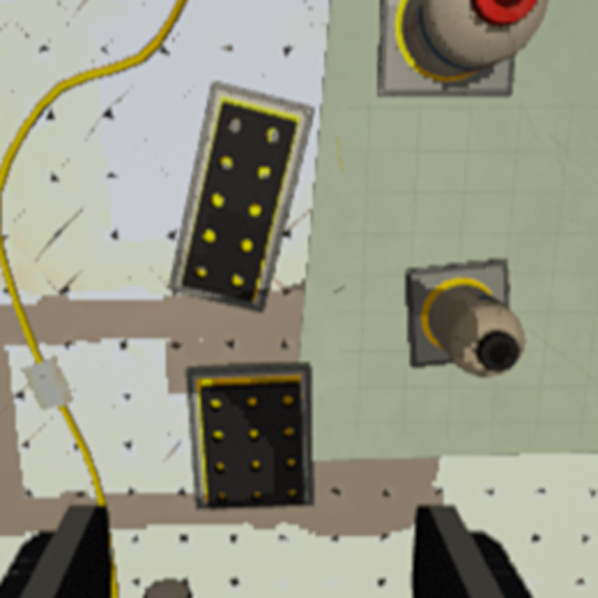

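Run:
```python
from h import *
print(sign_off())
```

```text
the job is handed in; nothing more can be done
None
```

I put both drilled plates and both bottles back on their matching mats and handed the job in at about 41 s of the 96 s allowed.

- **Stated TCP was off:** the first grasp closed in the air because the real fingertips end about 36–49 mm short of the stated TCP. I measured that offset with the wrist camera and allowed for it from then on; it cost one repeated grasp and nothing was touched.
- **Plates:** the last wrist view put the long plate within about 1 mm of its yellow rectangle, angle −14.3° against −14°. The wide plate was also within about 1 mm, 2.6° against 2.3–2.7°. Both are flat.
- **Bottles:** both are standing, within about 1 mm of their disc centres by the wrist and scene cameras. The top camera's disc estimates for the black one differed from its measured position by 2–3 mm in x. I went by the wrist camera, and the scene picture agreed with it.
- **Bystanders:** the pot measured within about 1 mm of its first position. The vial looks unmoved in the scene picture, but the arm hid it from the last top view, so it has no measured check.

I saw no force reading above about 2 N after a move. At hand-in the gripper was open and clear of everything.

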